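# Make ready the hot-stamping pallet

### The job

First lay the orange stop rail on the pallet, centred and flush along the blue back stop. Then load every brass die that is there, each flat on a station of its own, square to the rail with its hole over the pallet hole and at the end away from the rail, and push a pin fully home through each; spare pins stay upright in the rack. When all are pinned, press the green button fully in, never the red one, and leave the bottle, wrench and knife alone.

Things in the scene. Friction and masses are not known exactly. Their poses are not given: they have to be found in the camera images.
- pallet: Fixed pallet 150 (x) x 320 (y) mm, blue base, aluminium deck with flat top 38 mm above the bench. Origin: centre of the underside; x to its back, away from the robot. Blue back stop strip, 10 mm above the deck, all along the back edge, front face at x = 61 mm. Station holes at x = -17, y = -95, 0, 95 mm; black die outlines, hole end to robot, 4 mm from die to rail; 3 mm high ribs midway.
- hole0 (a point): Centre of the mouth of the pallet's station hole 0 (13 mm diameter, 30 mm deep), at deck height; axes as the pallet's.
- hole1 (a point): Centre of the mouth of the pallet's station hole 1 (13 mm diameter, 30 mm deep), at deck height; axes as the pallet's.
- hole2 (a point): Centre of the mouth of the pallet's station hole 2 (13 mm diameter, 30 mm deep), at deck height; axes as the pallet's.
- rail: Orange straight stop rail, solid bar 20 (x) x 250 (y) x 34 (z) mm, 0.45 kg, the same both ways round. Origin: centre of its underside; y along its length. Starts lying on the bench between robot and pallet. Flush against the back stop, its origin is at pallet x = +51 mm; its top 24 mm then stands above the stop.
- die0: Brass stamping die, plate 64 x 44 x 8 mm, about 170 g, a round motif on its face, with one 13 mm hole through it on its middle line, 22 mm from the centre towards its -x end. Origin: centre of the underside; x along the 64 mm length, away from the hole; y along the 44 mm width. Face up on the bench to the robot's left. May be absent.
- die0_eye (a point): Centre of the hole of die 0, at its top face. Absent with the die.
- die1: Brass stamping die, plate 64 x 44 x 8 mm, about 170 g, three bars on its face, with one 13 mm hole through it on its middle line, 22 mm from the centre towards its -x end. Origin: centre of the underside; x along the 64 mm length, away from the hole; y along the 44 mm width. Face up on the bench to the robot's left. May be absent.
- die1_eye (a point): Centre of the hole of die 1, at its top face. Absent with the die.
- die2: Brass stamping die, plate 64 x 44 x 8 mm, about 170 g, a diamond on its face, with one 13 mm hole through it on its middle line, 22 mm from the centre towards its -x end. Origin: centre of the underside; x along the 64 mm length, away from the hole; y along the 44 mm width. Face up on the bench to the robot's left. May be absent.
- die2_eye (a point): Centre of the hole of die 2, at its top face. Absent with the die.
- rack: Fixed blue pin rack 145 (x) x 50 (y) x 40 mm high with three 13 mm holes 36 mm deep at x = -48, 0, +48 mm on its middle line. Origin: centre of its underside.
- pin0: Steel pin, red grip: shank 10 mm diameter, 32 mm long, its last 7 mm tapering to a 5 mm tip; grip 20 mm diameter, 30 mm tall; 50 g. Origin: centre of the tip, z up to the grip. Starts upright in the rack, hanging by the shoulder under its grip, tip 8 mm above the bench; fully home through a die its shoulder rests on the die and its tip is 24 mm below the deck.
- pin1: Steel pin, red grip: shank 10 mm diameter, 32 mm long, its last 7 mm tapering to a 5 mm tip; grip 20 mm diameter, 30 mm tall; 50 g. Origin: centre of the tip, z up to the grip. Starts upright in the rack, hanging by the shoulder under its grip, tip 8 mm above the bench; fully home through a die its shoulder rests on the die and its tip is 24 mm below the deck.
- pin2: Steel pin, red grip: shank 10 mm diameter, 32 mm long, its last 7 mm tapering to a 5 mm tip; grip 20 mm diameter, 30 mm tall; 50 g. Origin: centre of the tip, z up to the grip. Starts upright in the rack, hanging by the shoulder under its grip, tip 8 mm above the bench; fully home through a die its shoulder rests on the die and its tip is 24 mm below the deck.
- green (a joint): Travel of the green push button (green: pallet ready), m: 0 out, 0.006 fully in; springs back; 5 N presses it fully in.
- green_top (a point): Centre of the top of the green button's 28 mm cap, which is pressed straight down; on a round grey base, 44 mm diameter and 12 mm high (cap top 22 mm above the bench), on the bench to the robot's right. Green and red may be swapped.
- red (a joint): Travel of the red push button (red: stop, not to be touched), m: 0 out, 0.006 fully in; springs back; 5 N presses it fully in.
- red_top (a point): Centre of the top of the red button's 28 mm cap, which is pressed straight down; on a round grey base, 44 mm diameter and 12 mm high (cap top 22 mm above the bench), on the bench to the robot's right. Green and red may be swapped.
- bottle: Bystander: amber bottle, white cap, 52 mm diameter, 170 mm tall, left of and beyond the pallet. Origin: centre of the underside.
- wrench: Bystander: steel wrench lying beyond the pin rack. Origin: its underside.
- knife: Bystander: closed black utility knife, 22 x 140 x 14 mm, lying just beyond the pallet, its length along y. Origin: centre of the underside.

How it is judged (in metres and radians):
On the way, in this order (a step that is already met when the one before it is completed fails the run):
1. the rail lies on the deck flush along the back stop (x of rail in the frame of pallet between 0.0485 and 0.0535 m and angle between the y axis of rail and the y axis of pallet, either way round below 0.025 rad and y of rail in the frame of pallet between -0.025 and 0.025 m and z of rail in the frame of pallet below 0.041 m and angle between rail's own z axis and vertical below 0.05 rad), for 0.2 s.
2. every die is on a station, pinned, with the rail flush (all of step 1 and (horizontal distance between die0_eye and hole0 below 0.005 m or horizontal distance between die0_eye and hole1 below 0.005 m or horizontal distance between die0_eye and hole2 below 0.005 m) and z of each of die0, die1, die2 in the frame of pallet below 0.041 m and angle between each of die0, die1, die2's own z axis and vertical below 0.08 rad and angle between the x axis of each of die0, die1, die2 and the x axis of pallet, either way round below 0.2 rad and x of each of die0, die1, die2 in the frame of pallet above -0.01 m and ((horizontal distance between pin0 and die0_eye below 0.004 m and z of pin0 in the frame of pallet below 0.018 m and angle between pin0's own z axis and vertical below 0.15 rad) or (horizontal distance between pin1 and die0_eye below 0.004 m and z of pin1 in the frame of pallet below 0.018 m and angle between pin1's own z axis and vertical below 0.15 rad) or (horizontal distance between pin2 and die0_eye below 0.004 m and z of pin2 in the frame of pallet below 0.018 m and angle between pin2's own z axis and vertical below 0.15 rad)) and (horizontal distance between die1_eye and hole0 below 0.005 m or horizontal distance between die1_eye and hole1 below 0.005 m or horizontal distance between die1_eye and hole2 below 0.005 m) and ((horizontal distance between pin0 and die1_eye below 0.004 m and z of pin0 in the frame of pallet below 0.018 m and angle between pin0's own z axis and vertical below 0.15 rad) or (horizontal distance between pin1 and die1_eye below 0.004 m and z of pin1 in the frame of pallet below 0.018 m and angle between pin1's own z axis and vertical below 0.15 rad) or (horizontal distance between pin2 and die1_eye below 0.004 m and z of pin2 in the frame of pallet below 0.018 m and angle between pin2's own z axis and vertical below 0.15 rad)) and (horizontal distance between die2_eye and hole0 below 0.005 m or horizontal distance between die2_eye and hole1 below 0.005 m or horizontal distance between die2_eye and hole2 below 0.005 m) and ((horizontal distance between pin0 and die2_eye below 0.004 m and z of pin0 in the frame of pallet below 0.018 m and angle between pin0's own z axis and vertical below 0.15 rad) or (horizontal distance between pin1 and die2_eye below 0.004 m and z of pin1 in the frame of pallet below 0.018 m and angle between pin1's own z axis and vertical below 0.15 rad) or (horizontal distance between pin2 and die2_eye below 0.004 m and z of pin2 in the frame of pallet below 0.018 m and angle between pin2's own z axis and vertical below 0.15 rad))), for 0.2 s.
3. the green button is pressed in (value of joint green above 0.0045 m), for 0.05 s.
At the end, for the whole second after the job is handed in: Rail on the deck, within 2.5 mm of the back stop, parallel to 1.4 deg, centred to 25 mm; each die flat, hole end away from the rail, hole within 5 mm of a pallet hole, square to 11 deg, a pin through it within 4 mm of home; other pins upright in the rack; green pressed after that; the rail at rest (all of step 2 and ((horizontal distance between pin0 and rack below 0.055 m and height (world z) of pin0 below 0.013 m and angle between pin0's own z axis and vertical below 0.15 rad) or (horizontal distance between pin0 and die0_eye below 0.004 m and z of pin0 in the frame of pallet below 0.018 m) or (horizontal distance between pin0 and die1_eye below 0.004 m and z of pin0 in the frame of pallet below 0.018 m) or (horizontal distance between pin0 and die2_eye below 0.004 m and z of pin0 in the frame of pallet below 0.018 m)) and ((horizontal distance between pin1 and rack below 0.055 m and height (world z) of pin1 below 0.013 m and angle between pin1's own z axis and vertical below 0.15 rad) or (horizontal distance between pin1 and die0_eye below 0.004 m and z of pin1 in the frame of pallet below 0.018 m) or (horizontal distance between pin1 and die1_eye below 0.004 m and z of pin1 in the frame of pallet below 0.018 m) or (horizontal distance between pin1 and die2_eye below 0.004 m and z of pin1 in the frame of pallet below 0.018 m)) and ((horizontal distance between pin2 and rack below 0.055 m and height (world z) of pin2 below 0.013 m and angle between pin2's own z axis and vertical below 0.15 rad) or (horizontal distance between pin2 and die0_eye below 0.004 m and z of pin2 in the frame of pallet below 0.018 m) or (horizontal distance between pin2 and die1_eye below 0.004 m and z of pin2 in the frame of pallet below 0.018 m) or (horizontal distance between pin2 and die2_eye below 0.004 m and z of pin2 in the frame of pallet below 0.018 m)) and linear speed of rail below 0.02 m/s); the robot touches nothing.
It fails at once if the red button is pressed (value of joint red above 0.003 m).
It fails at once if the bottle is disturbed (distance of bottle from where it was at the start of the episode above 0.025 m or angle between bottle's own z axis and vertical above 0.5 rad).
It fails at once if the wrench is disturbed (distance of wrench from where it was at the start of the episode above 0.025 m or angle between wrench's own z axis and vertical above 0.5 rad).
It fails at once if the knife is disturbed (distance of knife from where it was at the start of the episode above 0.025 m or angle between knife's own z axis and vertical above 0.5 rad).
Of die0, die1, die2 only 2 to 3 are there at a start; the rules pass over those that are not, and their reading is None.
At some moment in a run one of die0, die1, die2 may be knocked a few centimetres aside while the robot is not near it.
It also fails if it takes over 210 s, if anything falls off the work surface, if the arm or the gripper's body presses on something with over 40 N, if the wrist force passes 120 N, or if a joint passes its speed limit or range.

### The arm

A 6-joint arm with a two-finger parallel gripper is mounted at the origin on the work surface. World frame = base frame: x ahead of the robot, y to its left, z up, the work surface at z = 0. Lengths are in mm, angles in rad, forces in N, time in s.
With the tool pointing down it reaches from about 300 to 775 mm from the base axis. Payload 14.6 kg.
Tool frame: the origin (TCP) lies midway between the tips of the shut fingers; the grasp point (between the pads) lies 19 mm behind it (manip.grasp_offset is the distance from the TCP to the grasp point, in mm); z points along the fingers, y is the line along which they close (so a half turn about z gives the same grasp; the last joint's range is limited). The gripper opens to 94 mm and grips with 3 to 60 N. Pads are 16 mm wide; open, the fingers measure 119 mm over their backs; the gripper's body (75 mm by 177 mm) begins 78 mm behind the grasp point.
Start: joints at [1.148, 0.3, 1.521, -0, 1.321, -0.067], TCP at [191.584, 515.543, 205.446] pointing down, gripper open.
Joint ranges: [-3.03, 3.03], [-0.79, 2.21], [0.23, 2.52], [-1.04, 4.18], [0, 3.07], [-2.55, 2.55]. Speed limits (rad/s): [2.22, 2.22, 2.57, 3.14, 3.14, 3.14].

### API

Orientations are given as [roll, pitch, yaw] about the fixed x, y, z axes, in that order (R = Rz(yaw) Ry(pitch) Rx(roll)).
In Python, from cell import manip, viewer gives the robot as it stands. The module is installed in compiled form; this text tells all that it offers.
- The arm moves only by the tool move_arm, never from a script. Its argument "moves" is a list of rows, each a list of 4 numbers: the shift along the tool's x, y, z in m, then the turn about the tool's z in rad. A call has 1 to 12 rows; each row is the pose to reach, as a shift and turn from the pose commanded when the call began, along the tool's axes at that moment; what a row does not reach only later rows make up. A row lasts 1/10 s, in which the tool goes at most 50 mm and 8.59 degrees, less where a joint would pass 70% of its speed; a pose out of reach is approached as far as the arm can. A call with a gripper value outside its range is refused whole. "jaw" is the finger opening in m, from 0 to 0.094, set as the call begins (left out, the last holds). The fingers move at their own pace and stop on an object; "squeeze" is the grip in N (left out, the last holds). Time passes only in rows, so rows that repeat a pose let the fingers close. It gives the time, the measured TCP pose, the force, the opening and the grip force at its end, in the units of the state.
- manip.read_state(): the state, without advancing time (a new reading comes with each control period).
- viewer.camera(name): name is "side" or "top"; returns a dict with "frame" (400x640x3 uint8, blue, green, red), "z_map" (400x640 float32, mm along the optical axis (not along the pixel's ray), 0 where there is no reading), "fx", "fy", "cx", "cy" (pixels), "D" ([k1, k2, p1, p2, k3] as OpenCV has them; the pictures are not rectified), "origin" and "orientation" of the camera in the world. Camera axes: x right, y down, z forward; pixel columns grow to the right and rows downward; lengths in mm; the calibration is good to about 2 mm. A picture is of the moment at which its call begins.
- manip.sign_off(): hands the job in; it is judged then, once.
The state is a dict: "clock": time; "joints": joint angles; "qd": joint speeds; "effort": joint torques, N m; "eef_pos": TCP position; "eef_rot": TCP orientation; "wrist_force": force on the tool from outside, world axes, zero at the start; "moment": the same for the moment, N m; "finger_gap": finger opening in mm; "finger_force": force on a finger pad.
Only numpy, scipy, OpenCV 4.12 (cv2) and the standard library are available. Lean on these libraries where they do the work, as an engineer would, in place of code of your own. Each camera call takes 0.05 s, during which the arm holds its last target. There are 200 camera calls.

## Working session

There is one attempt and no reset: what is moved stays moved. The work goes in short steps, Python scripts to look and compute and a tool call to move; the robot and the scene stay as the last step left them, time stands still between calls to the robot, and variables do not carry over. Pictures are saved under pics/ and viewed, at most 14 in all, crops included, and the job is handed in when it is done.

Besides the shell and the picture viewer there is one more tool, called after "Call:" in YAML: its name, and indented under it one key for each argument. move_arm: Moves the arm, as the interface text tells. Its arguments: {"type":"object","properties":{"moves":{"type":"array"},"jaw":{"type":"number"},"squeeze":{"type":"number"}},"required":["moves"]}

```bash
mkdir -p pics; ls; python3 - <<'E'
from cell import manip, viewer
import cv2,numpy as np
s=manip.read_state(); print(s)
for n in("top","side"):
    c=viewer.camera(n); cv2.imwrite(f"pics/{n}0.png",c["frame"]); print(n,{k:c[k] for k in c if k not in("frame","z_map")})
E
```

```text
pics
{'clock': 0.0, 'joints': array([ 1.14842065e+00,  3.00478610e-01,  1.52157307e+00,  2.56219646e-05,
        1.32070777e+00, -6.66290928e-02]), 'qd': array([ 0.00121492, -0.00018994, -0.00032585,  0.00066581, -0.00234472,
        0.00076068]), 'effort': array([ 2.54308634e-04, -5.31803405e+01, -3.52740884e+01,  7.08354078e-02,
        2.43672665e-02, -8.86278963e-05]), 'eef_pos': array([191.46363614, 515.31933121, 204.8856048 ]), 'eef_rot': array([-3.14043010e+00, -1.02447057e-04,  2.78583966e+00]), 'wrist_force': array([-0.78667527, -0.73304114, -0.67677124]), 'moment': array([-0.04445419,  0.03922808,  0.03015933]), 'finger_force': 0.0, 'finger_gap': 93.9445959362792}
top {'fx': 424.5727055337342, 'fy': 424.5727055337342, 'cx': 315.1123238484779, 'cy': 204.8967089750286, 'D': array([0.03763229, 0.        , 0.        , 0.        , 0.        ]), 'origin': array([ 331.63712108,   31.49614622, 1072.00979696]), 'orientation': array([-2.91299747e+00, -2.03102945e-04, -1.44775989e+00])}
side {'fx': 440.7475889117221, 'fy': 440.7475889117221, 'cx': 326.61122787380964, 'cy': 194.97204048268964, 'D': array([0.00230264, 0.        , 0.        , 0.        , 0.        ]), 'origin': array([ 389.40267545, 1047.58339025,  709.67001885]), 'orientation': array([-2.14271177e+00,  1.67143553e-05, -2.98687712e+00])}
```

View pics/top0.png

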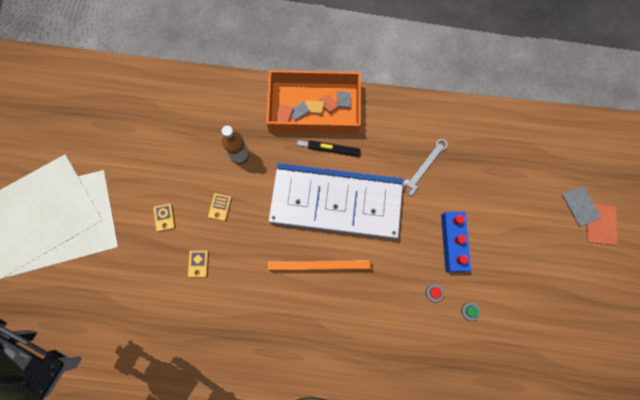

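View pics/side0.png

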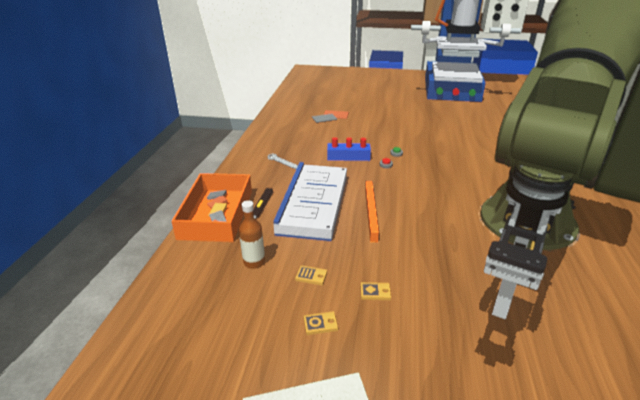

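```bash
cat > h.py <<'E'
from cell import manip, viewer
import cv2,numpy as np
from scipy.spatial.transform import Rotation as Ro
def cast(c,px,z):
    px=np.asarray(px,float).reshape(-1,1,2)
    K=np.array([[c["fx"],0,c["cx"]],[0,c["fy"],c["cy"]],[0,0,1]])
    u=cv2.undistortPoints(px,K,c["D"]).reshape(-1,2)
    d=np.c_[u,np.ones(len(u))]@Ro.from_euler("xyz",c["orientation"]).as_matrix().T
    o=c["origin"]; return (o+d*((z-o[2])/d[:,2])[:,None])
def cloud(c):  # world point for each pixel
    v,u=np.mgrid[:400,:640]; px=np.c_[u.ravel(),v.ravel()]
    p=cast(c,px,0.); f=Ro.from_euler("xyz",c["orientation"]).as_matrix()[:,2]
    d=p-c["origin"]; return (c["origin"]+d*(c["z_map"].ravel()/(d@f))[:,None]).reshape(400,640,3)
def hsv(c): return cv2.cvtColor(c["frame"],cv2.COLOR_BGR2HSV)
def blobs(m,lo,hi=1e9):
    n,l,s,ce=cv2.connectedComponentsWithStats(m.astype(np.uint8))
    return [(l==i,s[i],ce[i]) for i in range(1,n) if lo<=s[i][4]<=hi]
def rect(c,m,z):
    cs,_=cv2.findContours(m.astype(np.uint8),cv2.RETR_EXTERNAL,cv2.CHAIN_APPROX_NONE)
    p=cast(c,np.vstack(cs).reshape(-1,2),z)[:,:2].astype(np.float32)
    b=cv2.boxPoints(cv2.minAreaRect(p)); e=b[1]-b[0]; f=b[2]-b[1]
    if np.linalg.norm(f)>np.linalg.norm(e): e,f=f,e
    a=np.arctan2(e[1],e[0])
    return b.mean(0),a,np.linalg.norm(e),np.linalg.norm(f)
def darkc(c,px,z,r=4,w=None):  # sub-pixel centre of a dark spot near px
    g=cv2.cvtColor(c["frame"],cv2.COLOR_BGR2GRAY).astype(float)
    for _ in range(3):
        x,y=np.round(px).astype(int); t=g[y-r:y+r+1,x-r:x+r+1]
        k=np.clip(np.median(t)-20-t,0,None); v,u=np.mgrid[y-r:y+r+1,x-r:x+r+1]
        px=np.array([(k*u).sum(),(k*v).sum()])/k.sum()
    return px,cast(c,px,z)[0]
E
python3 - <<'E'
from h import *
np.set_printoptions(precision=1,suppress=True)
c=viewer.camera("top"); s=viewer.camera("side"); H=hsv(c); P=cloud(c)
def at(x,y): return H[y,x],P[y,x]
for p in [(319,266),(164,224),(205,264),(310,220),(336,175),(350,100),(455,225),(460,220),(435,293),(471,311),(250,260)]: print(p,*at(*p))
for n,px in [("h0",(298,202)),("h1",(336,208)),("h2",(374,211))]: print(n,*darkc(c,px,38))
for n,px in [("h0",(304,220)),("h1",(313,199)),("h2",(320,179))]: 
    print("side",n,cast(s,px,38))
print(H[195:210,293:304,2])
E
```

```text
(319, 266) [ 13 187 240] [421.4  32.9  33.6]
(164, 224) [ 16 146 122] [482.3 439.2  -1.6]
(205, 264) [ 18 141 223] [394.2 314.9   7.2]
(310, 220) [125   7 234] [531.   68.7  36.6]
(336, 175) [112 108 139] [652.8  17.8  43. ]
(350, 100) [  8  96 159] [877.2   3.5  13.5]
(455, 225) [115 165 168] [ 561.8 -286.8   40. ]
(460, 220) [  0 200 223] [ 568.7 -288.6   70.3]
(435, 293) [  1 202 222] [ 393.2 -253.    20.1]
(471, 311) [ 67 157 145] [ 361.9 -337.8   26.2]
(250, 260) [ 13 139 176] [418.1 206.8  -0.2]
h0 [297.5 201.6] [573.6 105.5  38. ]
h1 [335.1 206.4] [572.7  10.8  38. ]
h2 [372.9 211.1] [572.3 -84.   38. ]
side h0 [[589.6 143.8  38. ]]
side h1 [[584.4  42.8  38. ]]
side h2 [[583.3 -67.4  38. ]]
[[236 236 236 237 236 235 235 236 236 234 235]
 [234 234 235 234 235 235 235 235 235 234 235]
 [236 235 234 234 232 234 234 233 234 232 232]
 [235 234 233 229 222 223 223 228 231 233 232]
 [234 233 225 201 175 172 189 217 231 232 234]
 [235 231 204 152 119 116 146 200 230 233 234]
 [234 225 182 115  90  89 119 183 226 235 234]
 [235 224 181 118  89  91 120 180 226 232 232]
 [228 226 202 151 125 126 152 203 229 233 233]
 [198 206 200 183 176 178 193 217 228 230 230]
 [205 200 195 187 186 187 188 194 199 205 212]
 [229 224 221 217 214 214 213 207 202 197 194]
 [236 235 234 233 232 234 232 231 227 224 220]
 [237 236 236 237 237 236 236 235 234 233 232]
 [237 237 239 238 237 237 237 235 237 235 236]]
```

```bash
python3 - <<'E'
import cv2,numpy as np
a=cv2.imread("pics/top0.png");b=cv2.imread("pics/side0.png")
A=cv2.resize(a[155:285,140:480],None,fx=2.35,fy=2.35,interpolation=3)
B=cv2.resize(b[130:290,260:420],None,fx=1.8,fy=1.8,interpolation=3)
o=np.zeros((600,800,3),np.uint8);o[:A.shape[0],:A.shape[1]]=A;o[308:308+B.shape[0],:B.shape[1]]=B
cv2.imwrite("pics/z.png",o)
E
```

```text
(no output)
```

View pics/z.png

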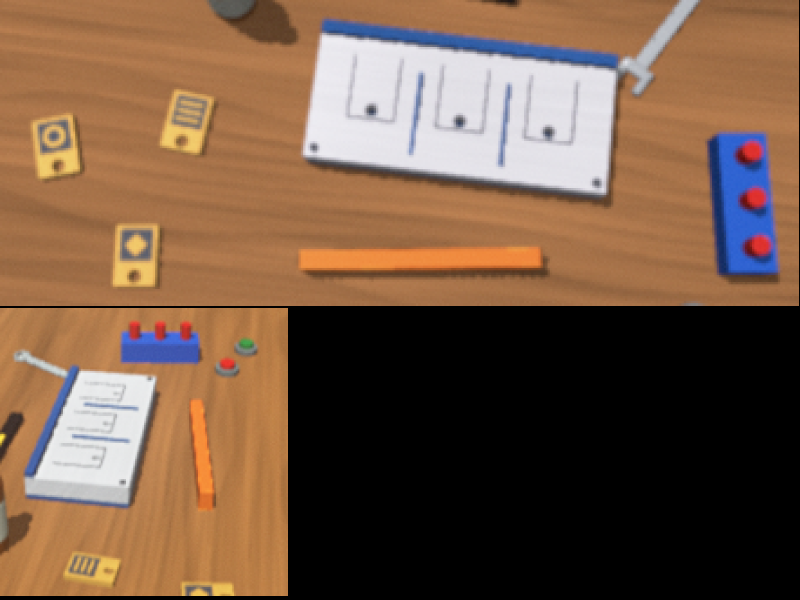

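```bash
cat > m.py <<'E'
from h import *
np.set_printoptions(precision=4,suppress=True)
c=viewer.camera("top"); s=viewer.camera("side"); H=hsv(c); P=cloud(c); h,S,V=[H[...,i].astype(int) for i in range(3)]
def thr(c,px,z,r,t):
    g=cv2.cvtColor(c["frame"],cv2.COLOR_BGR2GRAY).astype(float); x,y=np.round(px).astype(int)
    v,u=np.mgrid[y-r:y+r+1,x-r:x+r+1]; k=np.clip(t-g[v,u],0,None)
    return cast(c,[(k*u).sum()/k.sum(),(k*v).sum()/k.sum()],z)[0][:2]
for px in [(297,201),(335,206),(373,211)]: print("hole top",thr(c,px,38,4,170))
for px in [(314,213),(320,194),(326,177)]: print("hole side",thr(s,px,38,3,170))
m=(S<50)&(V>150)&(P[...,2]>25); b=max(blobs(m,500),key=lambda b:b[1][4])[0]; print("deck",*rect(c,b,38))
m=(abs(h-112)<12)&(S>90)&(P[...,2]>38)&(P[...,0]>625)&(P[...,1]>-130); b=max(blobs(m,50),key=lambda b:b[1][4])[0]; print("strip",*rect(c,b,48))
m=(h<20)&(S>150)&(P[...,2]>22)&(P[...,0]<500)&(abs(P[...,1])<200); b=max(blobs(m,300),key=lambda b:b[1][4])[0]; print("rail",*rect(c,b,34))
m=(h>15)&(h<30)&(S>110)&(V>140)&(P[...,1]>150)&(P[...,2]>3.5)
for b,st,ce in blobs(m,100): print("die",ce,*rect(c,b,8), P[b][:,2].mean())
m=(h>105)&(h<125)&(S>110)&(P[...,1]<-200)&(P[...,2]>25); b=max(blobs(m,100),key=lambda b:b[1][4])[0]; print("rack",*rect(c,b,40))
m=((h<6)|(h>174))&(S>150)&(P[...,2]>60)&(P[...,1]<-200)
for b,st,ce in blobs(m,10): print("pin",ce,cast(c,ce,70)[0])
m=((h<6)|(h>174))&(S>150)&(P[...,2]<35)&(P[...,1]<-200)&(P[...,0]<460)
for b,st,ce in blobs(m,10): print("red",ce,cast(c,ce,22)[0],st[4])
m=(h>50)&(h<80)&(S>100)&(P[...,1]<-200)&(P[...,0]<460)
for b,st,ce in blobs(m,10): print("green",ce,cast(c,ce,22)[0],st[4])
E
python3 m.py
```

```text
hole top [573.5074 105.555 ]
hole top [572.7012  10.7656]
hole top [572.3685 -83.974 ]
hole side [nan nan]
hole side [nan nan]
hole side [nan nan]
deck [583.3298   9.8149] 1.5675769 319.4826 137.45311
strip [657.0865  19.2074] 1.5672921 298.70374 13.409384
rail [425.4811  33.3692] -1.4349996 247.87804 20.7535
die [218.1235 208.3621] [543.6309 306.355 ] -0.086285025 64.63587 45.113518 7.696216450157358
die [164.0079 218.9209] [498.6674 441.2761] 0.31135687 67.2569 46.127083 7.582423117171914
die [197.2    266.4706] [393.3118 333.5588] 0.120837 61.713066 44.85651 7.405980185562008
rack [ 522.5416 -291.6791] 0.12670536 144.66063 54.769875
pin [458.9565 219.2391] [ 570.3218 -286.19     70.    ]
pin [460.4  239.14] [ 522.6456 -291.7357   70.    ]
pin [462.3333 259.2157] [ 475.7489 -298.2508   70.    ]
red [435.5227 292.3295] [ 394.839  -253.6238   22.    ] 88
green [471.8218 311.0297] [ 362.2401 -341.244    22.    ] 101m.py:7: RuntimeWarning: invalid value encountered in scalar divide
  return cast(c,[(k*u).sum()/k.sum(),(k*v).sum()/k.sum()],z)[0][:2]
```

```bash
cat > d.py <<'E'
import sys
from h import *
# usage: d.py x y z psi [x y z psi ...] -> tool-frame rows from the present pose
s=manip.read_state(); p=s["eef_pos"]; R=Ro.from_euler("xyz",s["eef_rot"]).as_matrix(); y=s["eef_rot"][2]
print("t %.1f"%s["clock"],"pos",p.round(1),"psi %.4f"%y,"q",s["joints"].round(2),"F",s["wrist_force"].round(1),"gap %.1f"%s["finger_gap"])
a=np.array(sys.argv[1:],float).reshape(-1,4)
for r in a:
    t=(y-r[3]+np.pi)%(2*np.pi)-np.pi; print(((R.T@(r[:3]-p))/1000).round(4),"%.3f"%t)
E
python3 d.py 425.5 33.4 90 1.7066
```

```text
t 0.3 pos [191.5 515.5 205.3] psi 2.7858 q [ 1.15  0.3   1.52 -0.    1.32 -0.07] F [0.6 0.1 0. ] gap 93.9
[-0.3872 -0.3703  0.1154] 1.079
```

Call:
move_arm:
  moves:
    - [-0.387, -0.37, 0.115, 1.079]
    - [-0.387, -0.37, 0.115, 1.079]
    - [-0.387, -0.37, 0.115, 1.079]
    - [-0.387, -0.37, 0.115, 1.079]
    - [-0.387, -0.37, 0.115, 1.079]
    - [-0.387, -0.37, 0.115, 1.079]
    - [-0.387, -0.37, 0.115, 1.079]
    - [-0.387, -0.37, 0.115, 1.079]
    - [-0.387, -0.37, 0.115, 1.079]
    - [-0.387, -0.37, 0.115, 1.079]
    - [-0.387, -0.37, 0.115, 1.079]
    - [-0.387, -0.37, 0.115, 1.079]
  jaw: 0.05

```text
clock: 1.5
eef_pos: [426.5, 30.0, 89.5]
eef_rot: [-3.141, 0.0, 1.702]
wrist_force: [-0.3, -0.1, 0.7]
finger_gap: 50.3
finger_force: 0.0
```

```bash
python3 d.py 425.5 33.4 90 1.7066 425.5 33.4 13 1.7066
```

```text
t 1.5 pos [426.5  30.   89.5] psi 1.7016 q [-0.02  0.17  1.97 -0.    0.99 -0.15] F [-0.3 -0.1  0.7] gap 50.3
[ 0.0035 -0.0005 -0.0005] -0.005
[ 0.0035 -0.0005  0.0765] -0.005
```

Call:
move_arm:
  moves:
    - [0.0035, -0.0005, 0.04, -0.005]
    - [0.0035, -0.0005, 0.076, -0.005]
    - [0.0035, -0.0005, 0.076, -0.005]
    - [0.0035, -0.0005, 0.076, -0.005]

```text
clock: 1.9
eef_pos: [424.5, 37.7, 15.2]
eef_rot: [-3.141, -0.0, 1.712]
wrist_force: [0.5, 0.1, 0.3]
finger_gap: 50.3
finger_force: 0.0
```

Call:
move_arm:
  moves:
    - [0, 0, 0, 0]
    - [0, 0, 0, 0]
    - [0, 0, 0, 0]
    - [0, 0, 0, 0]
    - [0, 0, 0, 0]
    - [0, 0, 0, 0]
  jaw: 0.0
  squeeze: 40

```text
clock: 2.5
eef_pos: [424.8, 37.4, 15.0]
eef_rot: [3.141, 0.0, 1.712]
wrist_force: [-1.8, -0.2, 7.1]
finger_gap: 19.8
finger_force: 40.0
```

```bash
python3 d.py 425.5 33.4 110 1.567 625 10.5 110 1.567
```

```text
t 2.5 pos [424.8  37.4  15. ] psi 1.7116 q [ 0.    0.31  2.02  0.    0.81 -0.14] F [-1.8 -0.2  7.1] gap 19.8
[-0.004   0.0002 -0.095 ] 0.145
[-0.0547  0.1945 -0.0949] 0.145
```

Call:
move_arm:
  moves:
    - [0, 0, -0.05, 0]
    - [-0.004, 0.0, -0.095, 0.145]
    - [-0.05, 0.19, -0.095, 0.145]
    - [-0.05, 0.19, -0.095, 0.145]
    - [-0.05, 0.19, -0.095, 0.145]
    - [-0.05, 0.19, -0.095, 0.145]
    - [-0.05, 0.19, -0.095, 0.145]
    - [-0.05, 0.19, -0.095, 0.145]
    - [-0.05, 0.19, -0.095, 0.145]

```text
clock: 3.4
eef_pos: [618.6, 14.6, 109.1]
eef_rot: [-3.14, -0.0, 1.567]
wrist_force: [-0.1, 0.1, -3.6]
finger_gap: 19.4
finger_force: 40.0
```

```bash
python3 d.py 632 14.5 56 1.567 632 14.5 54 1.567; python3 - <<'E'
from h import *
c=viewer.camera("top"); H=hsv(c).astype(int); P=cloud(c)
m=(H[...,0]<20)&(H[...,1]>150)&(P[...,2]>60)&(P[...,0]>500)&(abs(P[...,1])<200)&(P[...,0]<720)
for b,st,ce in blobs(m,30): print(st[4],*rect(c,b,129),P[b][:,2].mean())
E
```

```text
t 3.4 pos [618.6  14.6 109.1] psi 1.5669 q [-0.04  0.54  1.41 -0.    1.19 -0.03] F [-0.1  0.1 -3.6] gap 19.4
[-0.0001  0.0134  0.0531] -0.000
[-0.0001  0.0134  0.0551] -0.000
163 [615.3666  113.70637] 1.5643088 40.37923 23.66517 130.62595836985597
162 [613.9713  -91.30936] 1.5457 39.534256 24.439337 144.21957790277472
```

Call:
move_arm:
  moves:
    - [0, 0.013, 0.03, 0]
    - [0, 0.013, 0.047, 0]
    - [0, 0.013, 0.052, 0]
    - [0, 0.013, 0.054, 0]
    - [0, 0.013, 0.055, 0]
    - [0, 0.013, 0.055, 0]

```text
clock: 4.05
eef_pos: [632.9, 14.5, 55.6]
eef_rot: [3.14, 0.0, 1.567]
wrist_force: [-1.0, -0.8, -4.3]
finger_gap: 19.5
finger_force: 40.0
```

```bash
cat > r.py <<'E'
from h import *
np.set_printoptions(precision=1,suppress=True)
c=viewer.camera("top"); H=hsv(c).astype(int); P=cloud(c)
m=(H[...,0]<20)&(H[...,1]>150)&(P[...,2]>50)&(P[...,0]>500)&(abs(P[...,1])<200)&(P[...,0]<720)
for b,st,ce in blobs(m,15): print(st[4],*rect(c,b,72),np.median(P[b][:,2]))
pts=np.vstack([cast(c,np.argwhere(b)[:,::-1],72) for b,_,_ in blobs(m,15)])
a=np.polyfit(pts[:,1],pts[:,0],1); print("rail line x at y=10.5:",np.polyval(a,10.5),"yaw %.4f"%-a[0],"y",pts[:,1].min(),pts[:,1].max())
E
python3 r.py; python3 d.py
```

```text
16 [790.   54.7] 1.3485335 28.962975 6.8505197 346.7581036133238
147 [630.3 115.1] 1.5643423 39.076023 25.059359 73.4348613603189
149 [629.2 -92.7] -1.4859797 36.627563 25.245663 73.62818631089692
rail line x at y=10.5: 638.4958321049296 yaw -0.0412 y -111.32081846464479 134.54802636846637
t 4.1 pos [632.9  14.4  55.5] psi 1.5668 q [-0.04  0.63  1.41  0.    1.1  -0.03] F [-1.  -0.  -3.9] gap 19.7
```

Call:
move_arm:
  moves:
    - [0, 0, 0.001, 0]
    - [0, 0, 0.002, 0]
    - [0, 0, 0.002, 0]
    - [0, 0.003, 0.002, 0]
    - [0, 0.005, 0.002, 0]
    - [0, 0.006, 0.002, 0]
    - [0, 0.006, 0.002, 0]

```text
clock: 4.8
eef_pos: [639.0, 14.4, 53.0]
eef_rot: [3.141, 0.0, 1.567]
wrist_force: [-4.6, -0.2, 6.3]
finger_gap: 19.7
finger_force: 40.0
```

Call:
move_arm:
  moves:
    - [0, 0.001, 0, 0]
    - [0, 0.002, 0, 0]
    - [0, 0.002, 0, 0]

```text
clock: 5.1
eef_pos: [641.0, 14.4, 53.0]
eef_rot: [3.141, 0.0, 1.567]
wrist_force: [-4.0, -0.6, 6.4]
finger_gap: 19.7
finger_force: 40.0
```

Call:
move_arm:
  moves:
    - [0, 0.001, 0, 0]
    - [0, 0.002, 0, 0]
    - [0, 0.002, 0, 0]

```text
clock: 5.4
eef_pos: [641.8, 14.4, 53.1]
eef_rot: [-3.139, 0.0, 1.567]
wrist_force: [-13.5, 0.0, 12.7]
finger_gap: 19.9
finger_force: 40.0
```

Call:
move_arm:
  moves:
    - [0, 0, 0, 0]
    - [0, 0, 0, 0]
    - [0, 0, 0, 0]
    - [0, 0, 0, 0]
    - [0, 0, -0.03, 0]
    - [0, 0, -0.08, 0]
    - [0, 0, -0.08, 0]
  jaw: 0.036

```text
clock: 6.1
eef_pos: [645.4, 14.4, 139.4]
eef_rot: [3.131, 0.0, 1.567]
wrist_force: [1.1, 0.0, 0.1]
finger_gap: 35.9
finger_force: 0.0
```

```bash
python3 d.py 500 180 200 1.567 543 306 150 3.06
```

```text
t 6.1 pos [645.4  14.4 139.4] psi 1.5669 q [-0.03  0.56  1.31  0.    1.26 -0.03] F [1.1 0.  0.1] gap 35.9
[ 0.165  -0.1454 -0.0622] -0.000
[ 0.2912 -0.1034 -0.0118] -1.493
```

Call:
move_arm:
  moves:
    - [0.13, -0.24, -0.06, -0.7]
    - [0.13, -0.24, -0.06, -0.7]
    - [0.13, -0.24, -0.06, -0.7]
    - [0.13, -0.24, -0.06, -0.7]
    - [0.13, -0.24, -0.06, -0.7]
    - [0.13, -0.24, -0.06, -0.7]
    - [0.13, -0.24, -0.06, -0.7]
    - [0.13, -0.24, -0.06, -0.7]
  jaw: 0.07

```text
clock: 6.9
eef_pos: [403.5, 145.5, 192.7]
eef_rot: [3.14, 0.001, 2.268]
wrist_force: [0.8, -0.3, -0.1]
finger_gap: 70.1
finger_force: 0.0
```

```bash
cat > die.py <<'E'
from h import *
np.set_printoptions(precision=3,suppress=True)
c=viewer.camera("top"); H=hsv(c); P=cloud(c); h,S,V=[H[...,i].astype(int) for i in range(3)]
import sys
cv2.imwrite("pics/l.png",c["frame"])
m=(h>15)&(h<30)&(S>110)&(V>140)&(P[...,1]>(-120 if len(sys.argv)>1 else 150))&(P[...,0]<700)&(P[...,2]>3)&(P[...,2]<55)
for b,st,ce in blobs(m,60):
    z=8 if P[b][:,2].mean()<25 else 46
    ctr,a,L,W=rect(c,b,z)
    # hole: darkest enclosed gap near an end
    best=None
    for sg in(1,-1):
        e=ctr+sg*22*np.array([np.cos(a),np.sin(a)])
        d=np.hypot(P[...,0]-e[0],P[...,1]-e[1])<8
        y,x=np.where(d); k=np.clip(150-V[d],0,None).astype(float)
        if best is None or k.sum()>best[0]: best=(k.sum(),cast(c,[(k*x).sum()/max(k.sum(),1),(k*y).sum()/max(k.sum(),1)],z)[0][:2],sg,k.sum())
    print("die ctr",ctr,"ang %.3f"%a,"LW %.1f %.1f"%(L,W),"hole",best[1],"sg",best[2],best[0])
E
python3 die.py; python3 r.py
```

```text
die ctr [543.998 306.156] ang -0.071 LW 64.4 45.3 hole [521.057 310.285] sg -1 25.0
die ctr [498.578 440.51 ] ang 0.331 LW 67.2 46.2 hole [478.265 436.461] sg -1 122.0
die ctr [391.56  346.736] ang 0.189 LW 62.9 19.6 hole [412.891 347.697] sg 1 423.0
910 [637.5  12.3] 1.5659521 245.99127 24.32438 70.94042162523272
rail line x at y=10.5: 638.0174942801244 yaw -0.0043 y -110.6778965680947 135.25098151327722
```

```bash
python3 d.py 544 307 60 3.04
```

```text
t 7.0 pos [403.9 145.  192.1] psi 2.2661 q [ 0.26  0.04  1.86 -0.    1.24 -0.44] F [0.7 0.7 0.1] gap 70.0
[0.0346 0.2114 0.1321] -0.774
```

Call:
move_arm:
  moves:
    - [0.0345, 0.211, 0.132, -0.774]
    - [0.0345, 0.211, 0.132, -0.774]
    - [0.0345, 0.211, 0.132, -0.774]
    - [0.0345, 0.211, 0.132, -0.774]
    - [0.0345, 0.211, 0.132, -0.774]
    - [0.0345, 0.211, 0.132, -0.774]
    - [0.0345, 0.211, 0.132, -0.774]
    - [0.0345, 0.211, 0.132, -0.774]

```text
clock: 7.8
eef_pos: [543.4, 306.3, 61.3]
eef_rot: [3.141, 0.001, 3.038]
wrist_force: [0.1, 0.7, 1.1]
finger_gap: 69.9
finger_force: 0.0
```

```bash
python3 d.py 544 307 2.5 3.04
```

```text
t 7.8 pos [543.4 306.3  61.3] psi 3.0379 q [ 0.45  0.61  1.43 -0.    1.1  -1.01] F [0.1 0.7 1.1] gap 69.9
[-0.0005  0.0008  0.0588] -0.002
```

Call:
move_arm:
  moves:
    - [-0.0005, 0.001, 0.04, 0]
    - [-0.0005, 0.001, 0.055, 0]
    - [-0.0005, 0.001, 0.058, 0]
    - [-0.0005, 0.001, 0.058, 0]
    - [-0.0005, 0.001, 0.058, 0]

```text
clock: 8.3
eef_pos: [544.3, 308.3, 4.2]
eef_rot: [3.14, 0.002, 3.04]
wrist_force: [0.5, 0.4, -0.3]
finger_gap: 70.1
finger_force: 0.0
```

Call:
move_arm:
  moves:
    - [0, 0, 0, 0]
    - [0, 0, 0, 0]
    - [0, 0, 0, 0]
    - [0, 0, 0, 0]
    - [0, 0, 0, 0]
    - [0, 0, -0.03, 0]
    - [0, 0, -0.08, 0]
    - [0, 0, -0.12, 0]
    - [0, 0, -0.12, 0]
    - [0, 0, -0.12, 0]
  jaw: 0.0
  squeeze: 30

```text
clock: 9.3
eef_pos: [543.5, 308.1, 122.5]
eef_rot: [3.141, 0.0, 3.041]
wrist_force: [-0.4, -0.6, -2.5]
finger_gap: 43.1
finger_force: 30.0
```

```bash
python3 d.py; python3 - <<'E'
from h import *
c=viewer.camera("side"); cv2.imwrite("pics/s1.png",cv2.resize(c["frame"][150:300,220:400],None,fx=4,fy=4,interpolation=3))
E
```

```text
t 9.3 pos [543.5 308.1 122.5] psi 3.0408 q [ 0.46  0.54  1.38  0.    1.22 -1.01] F [-0.4 -0.6 -2.5] gap 43.1
```

View pics/s1.png

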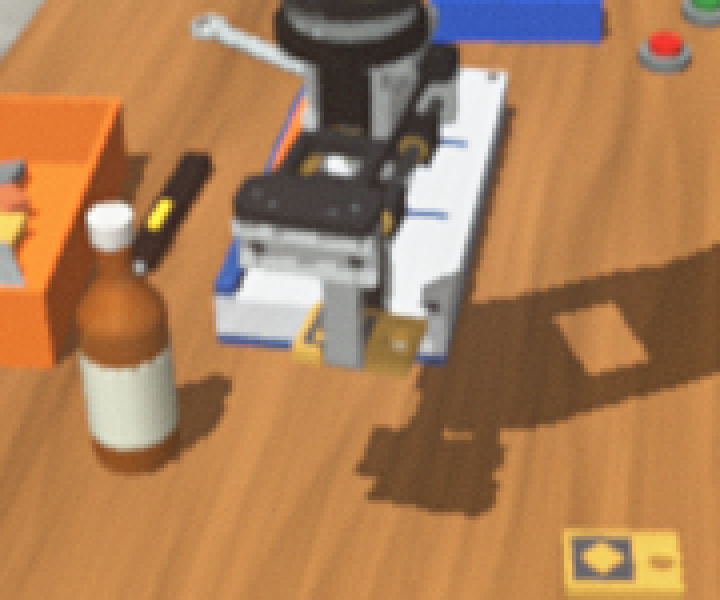

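```bash
cat > eye.py <<'E'
from h import *
import sys
c=viewer.camera("side"); u,v,z=map(float,sys.argv[1:4]); g=c["frame"].astype(int)
s=manip.read_state(); p=s["eef_pos"];R=Ro.from_euler("xyz",s["eef_rot"]).as_matrix()
q=cast(c,(u,v),z)[0]; print("eye",q.round(1),"in tool",(R.T@(q-p)).round(1))
E
python3 eye.py 320 235.75 126.3; python3 eye.py 298 231.5 126.3
```

```text
eye [518.2 313.4 126.3] in tool [25.1  3.2 -5.7]
eye [567.8 306.1 126.3] in tool [-25.    0.9  -5.9]
```

```bash
python3 d.py 597 105.6 120 3.1376
```

```text
t 9.4 pos [542.8 307.7 120.5] psi 3.0407 q [ 0.46  0.54  1.38  0.    1.22 -1.01] F [ 0.5 -0.1 -2.3] gap 43.3
[-0.0743 -0.1956  0.0006] -0.097
```

Call:
move_arm:
  moves:
    - [-0.0743, -0.1956, 0, -0.097]
    - [-0.0743, -0.1956, 0, -0.097]
    - [-0.0743, -0.1956, 0, -0.097]
    - [-0.0743, -0.1956, 0, -0.097]
    - [-0.0743, -0.1956, 0, -0.097]
    - [-0.0743, -0.1956, 0, -0.097]
    - [-0.0743, -0.1956, 0, -0.097]
    - [-0.0743, -0.1956, 0, -0.097]

```text
clock: 10.25
eef_pos: [597.3, 107.5, 122.0]
eef_rot: [3.142, -0.001, 3.139]
wrist_force: [1.3, 0.6, -2.4]
finger_gap: 43.3
finger_force: 30.0
```

```bash
python3 d.py 597 105.6 45 3.1376; python3 - <<'E'
from h import *
c=viewer.camera("top"); cv2.imwrite("pics/t2.png",cv2.resize(c["frame"][150:250,230:390],None,fx=5,fy=5,interpolation=3))
E
```

```text
t 10.2 pos [597.3 107.5 122. ] psi 3.1395 q [ 0.12  0.5   1.44  0.    1.2  -1.45] F [ 1.3  0.6 -2.4] gap 43.3
[ 0.0003 -0.0019  0.077 ] 0.002
```

View pics/t2.png

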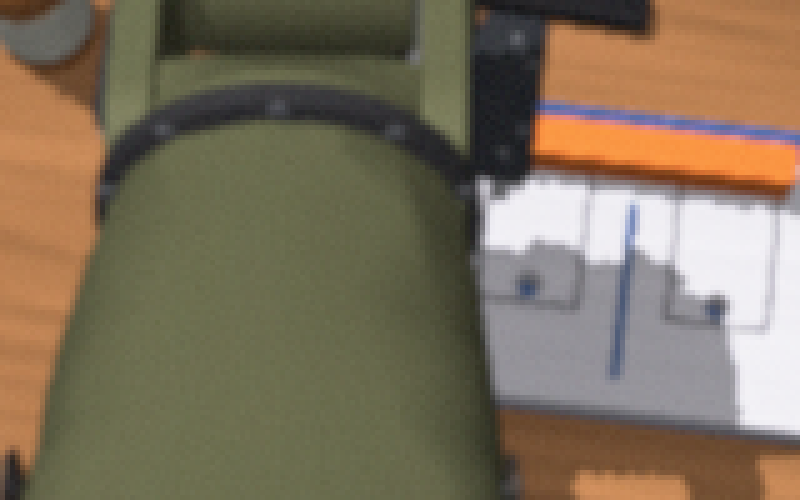

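Call:
move_arm:
  moves:
    - [0, -0.001, 0.04, 0]
    - [0, -0.0015, 0.065, 0]
    - [0, -0.0015, 0.075, 0]
    - [0, -0.0015, 0.078, 0]
    - [0, -0.0015, 0.079, 0]
    - [0, -0.0015, 0.079, 0]
    - [0, -0.0015, 0.079, 0]

```text
clock: 11.0
eef_pos: [598.3, 104.6, 44.6]
eef_rot: [3.141, 0.002, 3.138]
wrist_force: [-0.0, 0.5, -1.6]
finger_gap: 43.5
finger_force: 30.0
```

```bash
python3 d.py 597 105.6 42 3.1376; python3 - <<'E'
from h import *
c=viewer.camera("side"); cv2.imwrite("pics/s2.png",cv2.resize(c["frame"][155:245,255:375],None,fx=6,fy=6,interpolation=3))
E
```

```text
t 11.0 pos [598.3 104.6  44.6] psi 3.1379 q [ 0.11  0.59  1.5  -0.    1.05 -1.45] F [-0.   0.5 -1.6] gap 43.5
[0.0013 0.001  0.0026] 0.000
```

View pics/s2.png

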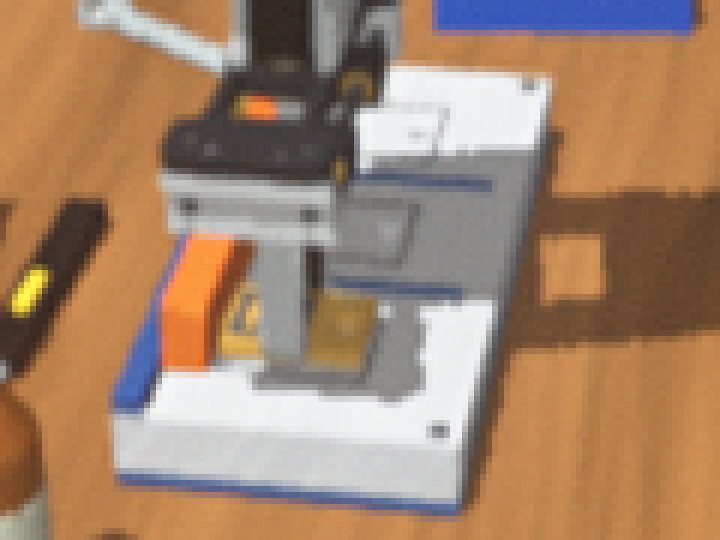

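Call:
move_arm:
  moves:
    - [0.001, 0.001, 0.001, 0]
    - [0.001, 0.001, 0.002, 0]
    - [0.001, 0.001, 0.003, 0]
    - [0.001, 0.001, 0.003, 0]

```text
clock: 11.45
eef_pos: [596.8, 105.5, 40.7]
eef_rot: [3.142, 0.0, 3.138]
wrist_force: [-0.6, 0.4, 1.9]
finger_gap: 43.7
finger_force: 30.0
```

```bash
python3 d.py; python3 eye.py 312.8 209.7 47
```

```text
t 11.4 pos [596.8 105.5  40.7] psi 3.1378 q [ 0.11  0.6   1.5   0.    1.04 -1.45] F [-0.6  0.4  1.9] gap 43.7
eye [573. 107.  47.] in tool [23.8  1.4 -6.3]
```

Call:
move_arm:
  moves:
    - [0, 0, 0, 0]
    - [0, 0, 0, 0]
    - [0, 0, 0, 0]
    - [0, 0, -0.05, 0]
    - [0, 0, -0.1, 0]
    - [0.12, 0.02, -0.15, 0]
    - [0.12, 0.02, -0.15, 0]
    - [0.18, 0.02, -0.15, 0]
    - [0.18, 0.02, -0.15, 0]
    - [0.18, 0.02, -0.15, 0]
    - [0.18, 0.02, -0.15, 0]
  jaw: 0.062

```text
clock: 12.6
eef_pos: [417.1, 126.3, 191.1]
eef_rot: [3.141, 0.002, 3.138]
wrist_force: [0.5, 0.0, 0.0]
finger_gap: 62.1
finger_force: 0.0
```

```bash
python3 die.py 1; python3 d.py; python3 r.py; python3 - <<'E'
import cv2
a=cv2.imread("pics/l.png"); cv2.imwrite("pics/t3.png",cv2.resize(a[160:290,140:400],None,fx=3,fy=3,interpolation=3))
E
```

```text
die ctr [596.678 104.219] ang -0.001 LW 65.8 42.5 hole [573.984 105.174] sg -1 356.0
die ctr [499.029 440.167] ang 0.327 LW 66.7 44.6 hole [477.757 435.746] sg -1 69.0
die ctr [393.385 333.226] ang 0.127 LW 66.6 45.3 hole [416.935 335.802] sg 1 324.0
t 12.7 pos [417.6 126.2 190.8] psi 3.1379 q [ 0.21  0.06  1.84 -0.    1.24 -1.36] F [-0.3 -0.2  0.7] gap 62.1
909 [637.5  12.1] 1.5666544 245.62033 24.3558 71.1357600652027
rail line x at y=10.5: 638.0151837474681 yaw -0.0040 y -110.6778965680947 134.89932883188345
```

View pics/t3.png

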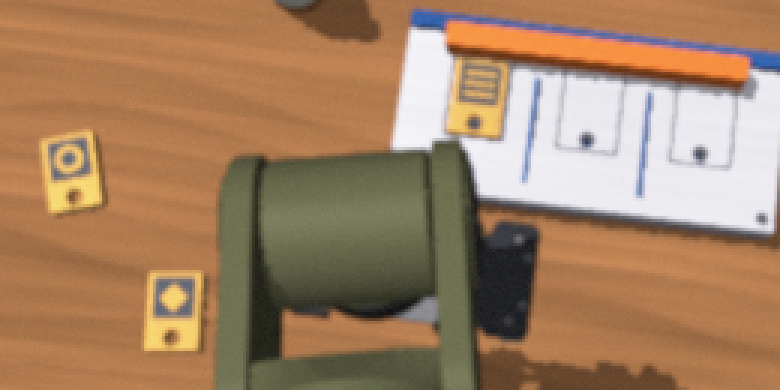

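```bash
python3 - <<'E'
from h import *
c=viewer.camera("top"); print(darkc(c,np.array([196.7,272.3]),8,3))
E
python3 d.py 393.4 333.2 60 3.269 393.4 333.2 3 3.269
```

```text
(array([196.22903885, 271.87116564]), array([372.52062988, 332.52137293,   8.        ]))
t 12.8 pos [417.7 126.1 190.2] psi 3.1373 q [ 0.21  0.06  1.84 -0.    1.24 -1.36] F [ 0.3 -0.1  0.3] gap 61.6
[0.0251 0.2071 0.1301] -0.132
[0.0251 0.2071 0.1871] -0.132
```

Call:
move_arm:
  moves:
    - [0.0247, 0.2075, 0.13, -0.1]
    - [0.0247, 0.2075, 0.13, -0.1]
    - [0.0247, 0.2075, 0.13, -0.1]
    - [0.0247, 0.2075, 0.13, -0.1]
    - [0.0247, 0.2075, 0.13, -0.1]
    - [0.0247, 0.2075, 0.13, -0.1]
    - [0.0247, 0.2075, 0.13, -0.1]
    - [0.0247, 0.2075, 0.165, -0.1]
    - [0.0247, 0.2075, 0.185, -0.1]
    - [0.0247, 0.2075, 0.187, -0.1]
    - [0.0247, 0.2075, 0.187, -0.1]
    - [0.0247, 0.2075, 0.187, -0.1]

```text
clock: 13.95
eef_pos: [394.0, 333.8, 4.9]
eef_rot: [3.141, 0.002, -3.046]
wrist_force: [-0.0, -0.4, 0.4]
finger_gap: 62.0
finger_force: 0.0
```

```bash
python3 d.py 393.8 333.8 3 3.24
```

```text
t 13.9 pos [394.  333.8   4.9] psi -3.0462 q [ 0.63  0.49  1.78 -0.    0.87 -1.03] F [-0.  -0.4  0.4] gap 62.0
[ 0.0002 -0.      0.0019] -0.003
```

Call:
move_arm:
  moves:
    - [0, 0, 0.001, 0]
    - [0, 0, 0.001, 0]
    - [0, 0, 0.001, 0]
    - [0, 0, 0.001, 0]
    - [0, 0, 0.001, 0]
    - [0, 0, -0.03, 0]
    - [0, 0, -0.08, 0]
    - [0, 0, -0.12, 0]
    - [0, 0, -0.12, 0]
    - [0, 0, -0.12, 0]
    - [0, 0, -0.12, 0]
  jaw: 0.0

```text
clock: 15.05
eef_pos: [392.3, 333.3, 121.8]
eef_rot: [-3.14, -0.002, -3.045]
wrist_force: [-0.3, -0.3, -2.5]
finger_gap: 43.7
finger_force: 29.9
```

```bash
python3 d.py 595.5 10.8 120 3.1376; python3 - <<'E'
from h import *
c=viewer.camera("side"); cv2.imwrite("pics/s4.png",c["frame"])
H=hsv(c).astype(int);P=cloud(c)
m=(H[...,0]>15)&(H[...,0]<30)&(H[...,1]>110)&(P[...,2]>100)
for b,st,ce in blobs(m,30): print(st,ce.round(1),P[b].mean(0).round(1))
E
```

```text
t 15.1 pos [392.3 333.3 121.8] psi -3.0454 q [ 0.63  0.31  1.71 -0.    1.12 -1.03] F [-0.3 -0.3 -2.5] gap 43.7
[-0.1713 -0.3405  0.0019] 0.100
[424   0  17  22 210] [431.   9.] [  218.8 -1648.5   249.1]
[496 125   6  27  33] [497.6 137.5] [111.8 -51.1 215.7]
[363 240  13  17 132] [369.  248.2] [411.7 338.4 126.2]
[385 241  11  17 144] [390.4 249.7] [368.  335.4 125.3]
```

Call:
move_arm:
  moves:
    - [-0.171, -0.3405, 0.002, 0.1]
    - [-0.171, -0.3405, 0.002, 0.1]
    - [-0.171, -0.3405, 0.002, 0.1]
    - [-0.171, -0.3405, 0.002, 0.1]
    - [-0.171, -0.3405, 0.002, 0.1]
    - [-0.171, -0.3405, 0.002, 0.1]
    - [-0.171, -0.3405, 0.002, 0.1]
    - [-0.171, -0.3405, 0.002, 0.1]
    - [-0.171, -0.3405, 0.002, 0.1]
    - [-0.171, -0.3405, 0.002, 0.1]
    - [-0.171, -0.3405, 0.04, 0.1]
    - [-0.171, -0.3405, 0.05, 0.1]

```text
clock: 16.3
eef_pos: [593.6, 12.4, 69.8]
eef_rot: [3.141, -0.006, 3.139]
wrist_force: [-0.3, 0.3, -2.3]
finger_gap: 43.1
finger_force: 29.9
```

```bash
python3 d.py 595.5 10.8 43 3.1376
```

```text
t 16.3 pos [593.6  12.4  69.8] psi 3.1390 q [-0.04  0.54  1.52  0.    1.09 -1.61] F [-0.3  0.3 -2.3] gap 43.1
[-0.0021 -0.0016  0.0268] 0.001
```

Call:
move_arm:
  moves:
    - [-0.001, -0.001, 0.015, 0]
    - [-0.001, -0.001, 0.022, 0]
    - [-0.001, -0.001, 0.024, 0]
    - [-0.001, -0.001, 0.024, 0]
    - [-0.001, -0.001, 0.024, 0]

```text
clock: 16.8
eef_pos: [597.3, 10.3, 50.3]
eef_rot: [-3.142, 0.001, 3.138]
wrist_force: [0.0, -0.1, -1.5]
finger_gap: 43.2
finger_force: 29.9
```

```bash
python3 d.py 595.5 10.8 42 3.1376;  python3 - <<'E'
from h import *
c=viewer.camera("side"); cv2.imwrite("pics/s5.png",cv2.resize(c["frame"][150:240,255:375],None,fx=6,fy=6,interpolation=3))
E
```

```text
t 16.8 pos [597.3  10.3  50.3] psi 3.1378 q [-0.04  0.57  1.52 -0.    1.05 -1.61] F [ 0.  -0.1 -1.5] gap 43.2
[0.0018 0.0005 0.0083] 0.000
```

View pics/s5.png

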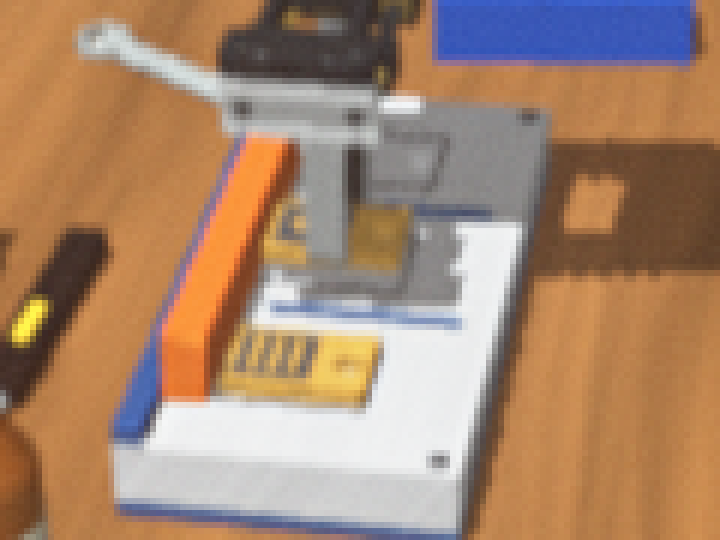

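```bash
python3 eye.py 320.5 188.7 53.5; python3 d.py 595.5 10.8 42 3.1376
```

```text
eye [568.5  10.8  53.5] in tool [28.7  0.4 -3.4]
t 16.9 pos [597.2  10.2  50.1] psi 3.1378 q [-0.04  0.57  1.52 -0.    1.05 -1.61] F [ 0.5 -0.6 -1.7] gap 43.6
[0.0017 0.0006 0.0081] 0.000
```

Call:
move_arm:
  moves:
    - [0.0015, 0.0005, 0.004, 0]
    - [0.0015, 0.0005, 0.007, 0]
    - [0.0015, 0.0005, 0.0085, 0]
    - [0.0015, 0.0005, 0.0095, 0]
    - [0.0015, 0.0005, 0.0095, 0]

```text
clock: 17.4
eef_pos: [595.4, 10.8, 40.9]
eef_rot: [3.142, 0.0, 3.138]
wrist_force: [-6.9, -0.3, 11.0]
finger_gap: 43.6
finger_force: 29.9
```

```bash
python3 d.py 595.5 10.8 42 3.1376
```

```text
t 17.4 pos [595.4  10.8  40.9] psi 3.1378 q [-0.04  0.58  1.53  0.    1.03 -1.61] F [-6.9 -0.3 11. ] gap 43.6
[-0.0001  0.     -0.0011] 0.000
```

Call:
move_arm:
  moves:
    - [0, 0, -0.001, 0]
    - [0, 0, -0.001, 0]
    - [0, 0, -0.001, 0]
    - [0, 0, -0.05, 0]
    - [0, 0, -0.1, 0]
    - [0.12, 0.02, -0.15, 0]
    - [0.12, 0.02, -0.15, 0]
    - [0.18, 0.05, -0.15, 0]
    - [0.18, 0.1, -0.15, 0]
    - [0.18, 0.1, -0.15, 0]
    - [0.18, 0.1, -0.15, 0]
  jaw: 0.062

```text
clock: 18.5
eef_pos: [414.5, 113.5, 190.6]
eef_rot: [3.141, 0.001, 3.141]
wrist_force: [-0.8, -0.3, 0.1]
finger_gap: 61.8
finger_force: 0.0
```

```bash
python3 die.py 1; python3 r.py; python3 d.py 499 440.3 60 3.45 499 440.3 3 3.45
```

```text
die ctr [596.958 104.219] ang -0.002 LW 65.2 42.5 hole [574.149 105.309] sg -1 408.0
die ctr [596.069   9.626] ang 0.035 LW 65.5 42.1 hole [573.273  10.274] sg -1 400.0
die ctr [498.472 440.818] ang 0.331 LW 67.2 46.0 hole [477.624 436.643] sg -1 94.0
913 [637.3  12. ] 1.566833 245.84319 24.710644 71.06489610680626
rail line x at y=10.5: 637.9679301938729 yaw -0.0045 y -110.89250919308739 134.89932883188345
t 18.6 pos [415.9 111.6 190.1] psi 3.1391 q [ 0.18  0.04  1.86 -0.    1.24 -1.39] F [-0.4  0.   0.6] gap 62.1
[-0.0822  0.329   0.1301] -0.311
[-0.0821  0.329   0.1871] -0.311
```

Call:
move_arm:
  moves:
    - [-0.082, 0.33, 0.13, -0.273]
    - [-0.082, 0.33, 0.13, -0.273]
    - [-0.082, 0.33, 0.13, -0.273]
    - [-0.082, 0.33, 0.13, -0.273]
    - [-0.082, 0.33, 0.13, -0.273]
    - [-0.082, 0.33, 0.13, -0.273]
    - [-0.082, 0.33, 0.13, -0.273]
    - [-0.082, 0.33, 0.13, -0.273]
    - [-0.082, 0.33, 0.13, -0.273]
    - [-0.082, 0.33, 0.13, -0.273]

```text
clock: 19.6
eef_pos: [499.6, 439.8, 59.4]
eef_rot: [-3.141, -0.001, -2.873]
wrist_force: [0.9, -1.1, 1.3]
finger_gap: 62.3
finger_force: 0.0
```

```bash
python3 d.py 498.8 441.3 3 3.41
```

```text
t 19.6 pos [499.6 439.8  59.4] psi -2.8733 q [ 0.67  0.69  1.29 -0.    1.16 -1.17] F [ 0.9 -1.1  1.3] gap 62.3
[0.0004 0.0017 0.0564] -0.000
```

Call:
move_arm:
  moves:
    - [0.0005, 0.001, 0.04, 0]
    - [0.0005, 0.001, 0.055, 0]
    - [0.0005, 0.001, 0.056, 0]
    - [0.0005, 0.001, 0.056, 0]
    - [0.0005, 0.001, 0.056, 0]

```text
clock: 20.1
eef_pos: [499.1, 442.2, 5.8]
eef_rot: [3.141, 0.002, -2.873]
wrist_force: [0.3, 0.6, 0.6]
finger_gap: 61.9
finger_force: 0.0
```

Call:
move_arm:
  moves:
    - [0, 0, 0, 0]
    - [0, 0, 0, 0]
    - [0, 0, 0, 0]
    - [0, 0, 0, 0]
    - [0, 0, 0, 0]
    - [0, 0, -0.03, 0]
    - [0, 0, -0.08, 0]
    - [0, 0, -0.12, 0]
    - [0, 0, -0.12, 0]
    - [0, 0, -0.12, 0]
    - [0, 0, -0.12, 0]
  jaw: 0.0

```text
clock: 21.2
eef_pos: [497.6, 441.5, 121.9]
eef_rot: [-3.14, -0.003, -2.872]
wrist_force: [-0.9, -0.1, -2.0]
finger_gap: 43.2
finger_force: 29.7
```

```bash
python3 d.py 595 -84 120 3.1376 572 140 125 3.1376
```

```text
t 21.2 pos [497.6 441.5 121.9] psi -2.8724 q [ 0.67  0.63  1.24  0.    1.27 -1.17] F [-0.9 -0.1 -2. ] gap 43.2
[ 0.0459 -0.5325  0.0026] 0.273
[ 0.0085 -0.3104 -0.0027] 0.273
```

Call:
move_arm:
  moves:
    - [0.0459, -0.5325, 0.002, 0.273]
    - [0.0459, -0.5325, 0.002, 0.273]
    - [0.0459, -0.5325, 0.002, 0.273]
    - [0.0459, -0.5325, 0.002, 0.273]
    - [0.0459, -0.5325, 0.002, 0.273]
    - [0.0459, -0.5325, 0.002, 0.273]
    - [0.0459, -0.5325, 0.002, 0.273]
    - [0.0459, -0.5325, 0.002, 0.273]
    - [0.0459, -0.5325, 0.002, 0.273]
    - [0.0459, -0.5325, 0.002, 0.273]
    - [0.0459, -0.5325, 0.002, 0.273]
    - [0.0459, -0.5325, 0.002, 0.273]

```text
clock: 22.4
eef_pos: [595.1, -87.5, 119.9]
eef_rot: [3.142, -0.003, 3.134]
wrist_force: [-0.0, 0.1, -0.8]
finger_gap: 43.3
finger_force: 29.7
```

Call:
move_arm:
  moves:
    - [0, 0, 0.04, 0]
    - [0, 0, 0.06, 0]
    - [0, 0, 0.07, 0]
    - [0, 0, 0.07, 0]
    - [0, 0, 0.07, 0]

```text
clock: 22.9
eef_pos: [596.0, -83.3, 52.6]
eef_rot: [-3.142, 0.001, 3.138]
wrist_force: [-0.2, -0.7, -1.3]
finger_gap: 43.2
finger_force: 29.7
```

```bash
python3 d.py 595 -84 42 3.1376
```

```text
t 22.9 pos [596.  -83.3  52.6] psi 3.1382 q [-0.2   0.57  1.51  0.    1.06 -1.77] F [-0.2 -0.7 -1.3] gap 43.2
[ 0.001  -0.0007  0.0106] 0.001
```

Call:
move_arm:
  moves:
    - [0.001, -0.0007, 0.005, 0]
    - [0.001, -0.0007, 0.008, 0]
    - [0.001, -0.0007, 0.01, 0]
    - [0.001, -0.0007, 0.01, 0]
    - [0.001, -0.0007, 0.01, 0]

```text
clock: 23.4
eef_pos: [594.8, -84.3, 42.5]
eef_rot: [-3.141, 0.0, 3.138]
wrist_force: [-3.9, 1.1, 5.7]
finger_gap: 43.3
finger_force: 29.7
```

Call:
move_arm:
  moves:
    - [0, 0, 0, 0]
    - [0, 0, 0, 0]
    - [0, 0, 0, 0]
    - [0, 0, -0.05, 0]
    - [0, 0, -0.1, 0]
    - [0.12, 0.02, -0.15, 0]
    - [0.12, 0.02, -0.15, 0]
    - [0.18, -0.03, -0.15, 0]
    - [0.18, -0.1, -0.15, 0]
    - [0.18, -0.1, -0.15, 0]
    - [0.18, -0.1, -0.15, 0]
  jaw: 0.062

```text
clock: 24.5
eef_pos: [412.5, -187.2, 192.6]
eef_rot: [-3.14, 0.001, 3.133]
wrist_force: [0.5, 0.2, -0.4]
finger_gap: 62.3
finger_force: 0.0
```

```bash
python3 die.py 1; python3 m.py 2>/dev/null| grep pin;  python3 d.py 475.7 -298.2 110 3.264; cp pics/l.png pics/t6.png
```

```text
die ctr [597.003 104.219] ang -0.002 LW 65.3 42.5 hole [574.037 105.58 ] sg -1 409.0
die ctr [596.021   9.761] ang 0.042 LW 65.6 42.0 hole [619.51    9.908] sg 1 369.0
die ctr [594.958 -84.711] ang 0.087 LW 63.8 42.3 hole [572.417 -84.892] sg -1 339.0
t 24.6 pos [ 414.4 -183.4  191.9] psi 3.1369 q [-0.5   0.1   1.8   0.    1.25 -2.06] F [-0.1  0.5  0.9] gap 61.8
[-0.0619 -0.1145  0.0819] -0.127
```

View pics/t6.png

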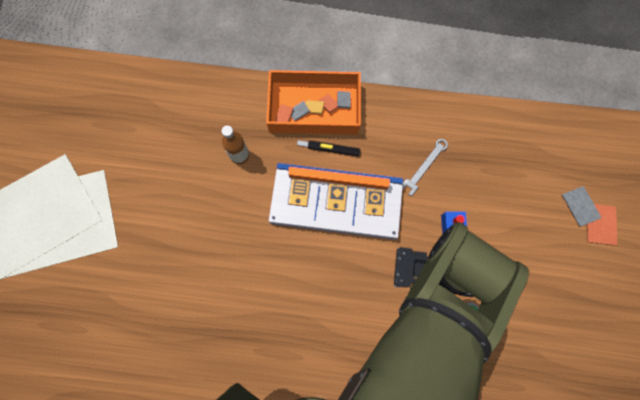

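Call:
move_arm:
  moves:
    - [-0.0615, -0.115, 0.082, -0.127]
    - [-0.0615, -0.115, 0.082, -0.127]
    - [-0.0615, -0.115, 0.082, -0.127]
    - [-0.0615, -0.115, 0.082, -0.127]
    - [-0.0615, -0.115, 0.082, -0.127]
    - [-0.0615, -0.115, 0.082, -0.127]
  jaw: 0.045

```text
clock: 25.25
eef_pos: [475.9, -297.5, 110.8]
eef_rot: [-3.141, 0.001, -3.017]
wrist_force: [0.2, -0.3, 0.2]
finger_gap: 45.2
finger_force: 0.0
```

```bash
python3 d.py 475.6 -298.5 44 3.264
```

```text
t 25.2 pos [ 475.9 -297.5  110.8] psi -3.0168 q [-0.62  0.42  1.59  0.    1.13 -2.32] F [ 0.2 -0.3  0.2] gap 45.2
[ 0.0005 -0.001   0.0668] 0.002
```

Call:
move_arm:
  moves:
    - [0.0005, -0.001, 0.04, 0]
    - [0.0005, -0.001, 0.06, 0]
    - [0.0005, -0.001, 0.066, 0]
    - [0.0005, -0.001, 0.066, 0]
    - [0.0005, -0.001, 0.066, 0]

```text
clock: 25.75
eef_pos: [475.8, -299.9, 45.8]
eef_rot: [-3.14, 0.002, -3.018]
wrist_force: [-0.4, -0.2, -0.4]
finger_gap: 45.0
finger_force: 0.0
```

Call:
move_arm:
  moves:
    - [0, 0, 0, 0]
    - [0, 0, 0, 0]
    - [0, 0, 0, 0]
    - [0, 0, 0, 0]
    - [0, 0, 0, 0]
    - [0, 0, 0, 0]
  jaw: 0.0

```text
clock: 26.35
eef_pos: [475.1, -300.0, 44.3]
eef_rot: [-3.141, 0.0, -3.018]
wrist_force: [-0.4, 0.1, 4.4]
finger_gap: 19.5
finger_force: 30.0
```

```bash
python3 d.py; python3 - <<'E'
from h import *
c=viewer.camera("side"); cv2.imwrite("pics/s7.png",cv2.resize(c["frame"][110:200,300:420],None,fx=6,fy=6,interpolation=3))
E
```

```text
t 26.4 pos [ 475.1 -300.    44.3] psi -3.0184 q [-0.63  0.51  1.63 -0.    1.   -2.32] F [-0.4  0.1  4.4] gap 19.5
```

View pics/s7.png

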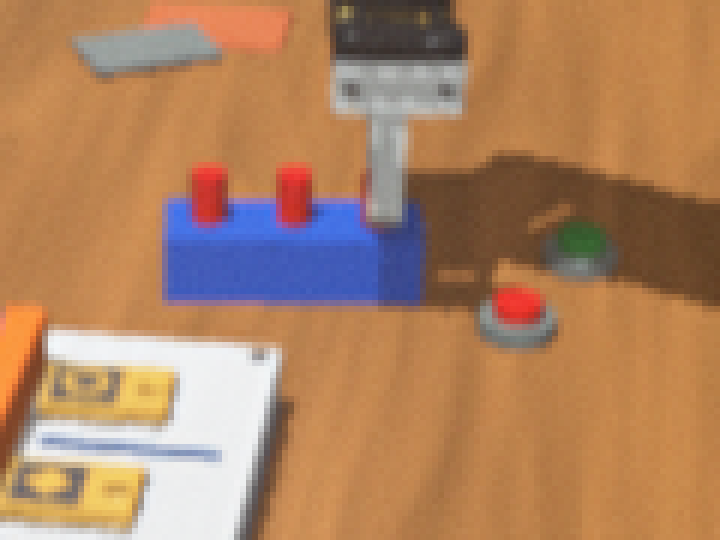

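```bash
python3 - <<'E'
from h import *
c=viewer.camera("side"); o=c["origin"]
def y_plane(px,y):
    d=cast(c,px,0)[0]-o; return (o+d*(y-o[1])/d[1]).round(1)
H=hsv(c).astype(int); m=((H[...,0]<6)|(H[...,0]>174))&(H[...,1]>150)
for b,st,ce in blobs(m,8):
    if 130<ce[1]<150: print(st,ce, y_plane(ce,-286.0),y_plane(ce,-292))
print("finger",y_plane((300+387/6,110+180/6),-278.))
# rack blue top edges columns
m=(H[...,0]>108)&(H[...,0]<125)&(H[...,1]>150)
for b,st,ce in blobs(m,200):
    if ce[1]<170: print("rack",st,y_plane((st[0],150),-267),y_plane((st[0]+st[2]-1,150),-272))
E
```

```text
[332 138   6   9  43] [334.23255814 141.62790698] [ 571.4 -286.    57.2] [ 572.2 -292.    54.2]
[346 138   6   9  44] [348.61363636 141.65909091] [ 522.8 -286.    60.7] [ 523.4 -292.    57.8]
finger [ 469.5 -278.    74.5]
rack [    0     0   171   274 27132] [1871.1 -267.   -66.8] [1166.4 -272.   -13.9]
rack [328 144  41  16 496] [ 589.7 -267.    33.8] [ 455.9 -272.    41.8]
```

Call:
move_arm:
  moves:
    - [0, 0, -0.02, 0]
    - [0, 0, -0.05, 0]
    - [0, 0, -0.09, 0]
    - [0, 0, -0.09, 0]
    - [0, 0, -0.09, 0]
    - [0, 0, -0.09, 0]

```text
clock: 27.05
eef_pos: [474.4, -299.5, 132.5]
eef_rot: [3.14, -0.002, -3.018]
wrist_force: [0.6, 1.2, -0.9]
finger_gap: 19.4
finger_force: 30.0
```

```bash
python3 d.py 569.5 -84 125 3.1376; python3 - <<'E'
from h import *
c=viewer.camera("side"); cv2.imwrite("pics/s8.png",cv2.resize(c["frame"][80:160,320:400],None,fx=7,fy=7,interpolation=3))
E
```

```text
t 27.1 pos [ 474.4 -299.5  132.5] psi -3.0184 q [-0.63  0.39  1.57 -0.    1.18 -2.32] F [ 0.6  1.2 -0.9] gap 19.4
[-0.1208  0.2022  0.0076] 0.127
```

View pics/s8.png

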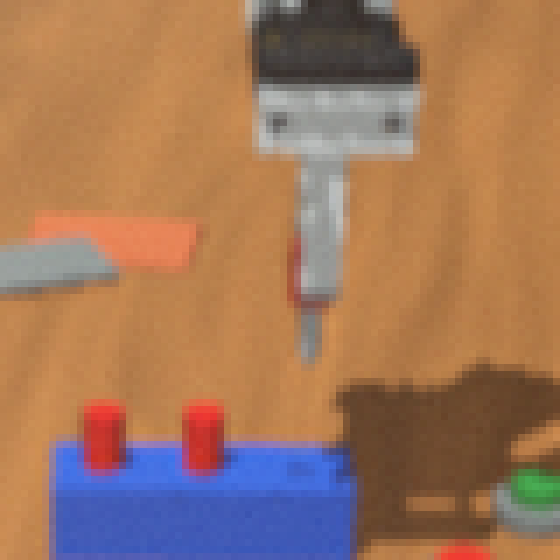

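Call:
move_arm:
  moves:
    - [-0.1208, 0.2022, 0.008, 0.127]
    - [-0.1208, 0.2022, 0.008, 0.127]
    - [-0.1208, 0.2022, 0.008, 0.127]
    - [-0.1208, 0.2022, 0.008, 0.127]
    - [-0.1208, 0.2022, 0.008, 0.127]
    - [-0.1208, 0.2022, 0.008, 0.127]
    - [-0.1208, 0.2022, 0.008, 0.127]
    - [-0.1208, 0.2022, 0.008, 0.127]
    - [-0.1208, 0.2022, 0.008, 0.127]

```text
clock: 28.0
eef_pos: [569.6, -85.4, 125.7]
eef_rot: [3.142, -0.0, 3.136]
wrist_force: [0.4, 0.1, -0.8]
finger_gap: 19.8
finger_force: 30.0
```

```bash
python3 d.py 569.5 -84.3 86 3.1376; python3 - <<'E'
from h import *
# tip of pin vs finger in side view by depth
c=viewer.camera("side"); P=cloud(c); s=manip.read_state(); p=s["eef_pos"]
b=(abs(P[...,0]-p[0])<40)&(abs(P[...,1]-p[1])<40)&(P[...,2]>p[2]-45)&(P[...,2]<p[2]+30)
o=c["origin"]
for v in np.unique(np.where(b)[0]):
    u=np.where(b[v])[0]; d=cast(c,[(u.mean(),v)],0)[0]-o
    q=P[v,u].mean(0); print(v,u.min(),u.max(),q.round(1), "x at y-plane tcp %.1f"%(o+d*(p[1]-o[1])/d[1])[0], H if 0 else c["frame"][v,int(u.mean())])
E
```

```text
t 28.0 pos [569.6 -85.4 125.7] psi 3.1363 q [-0.21  0.43  1.53 -0.    1.18 -1.78] F [ 0.4  0.1 -0.8] gap 19.8
[0.0001 0.0011 0.0397] -0.001
138 330 330 [ 559.4 -106.5  155.7] x at y-plane tcp 556.3 [ 88 107 128]
139 330 330 [ 559.3 -105.8  152.8] x at y-plane tcp 556.3 [ 88 106 126]
140 329 330 [559.8 -99.5 152.6] x at y-plane tcp 557.7 [84 90 95]
141 329 330 [ 560.  -100.5  148.9] x at y-plane tcp 557.7 [83 88 95]
142 329 330 [ 560.2 -102.1  144.9] x at y-plane tcp 557.7 [85 93 97]
143 329 330 [ 560.  -100.8  142.4] x at y-plane tcp 557.7 [ 99 101 103]
144 325 330 [561.9 -84.9 146.7] x at y-plane tcp 562.1 [116 121 121]
145 322 330 [566.  -74.  148.5] x at y-plane tcp 567.9 [150 151 151]
146 322 329 [566.9 -70.4 147.1] x at y-plane tcp 569.4 [148 152 151]
147 322 329 [566.8 -69.3 144.4] x at y-plane tcp 569.4 [150 150 152]
148 322 329 [566.9 -70.2 140.8] x at y-plane tcp 569.4 [148 151 151]
149 322 328 [567.6 -64.8 140.3] x at y-plane tcp 570.8 [148 151 151]
150 323 328 [566.1 -64.6 137.3] x at y-plane tcp 569.4 [150 151 151]
151 322 328 [568.  -67.8 132.3] x at y-plane tcp 570.9 [123 129 134]
152 323 328 [567.6 -73.7 126.2] x at y-plane tcp 569.4 [ 86  91 124]
153 324 326 [570.6 -84.  117.5] x at y-plane tcp 570.9 [ 81  86 125]
154 324 326 [570.5 -83.3 114.5] x at y-plane tcp 570.9 [107 110 122]
155 324 326 [570.6 -83.7 111. ] x at y-plane tcp 570.9 [121 126 125]
156 324 326 [570.4 -82.6 108.3] x at y-plane tcp 570.9 [124 130 128]
157 324 326 [570.2 -81.3 105.7] x at y-plane tcp 570.9 [123 127 126]
158 324 326 [570.5 -82.9 101.6] x at y-plane tcp 570.9 [128 134 129]
159 324 326 [570.7 -84.3  97.5] x at y-plane tcp 570.9 [128 130 129]
160 324 326 [570.9 -85.1  93.8] x at y-plane tcp 570.9 [119 126 128]
161 325 325 [570.7 -84.1  91. ] x at y-plane tcp 570.9 [105 120 139]
```

Call:
move_arm:
  moves:
    - [0.0005, 0.001, 0.02, 0]
    - [0.0005, 0.001, 0.035, 0]
    - [0.0005, 0.001, 0.042, 0]
    - [0.0005, 0.001, 0.048, 0]
    - [0.0005, 0.001, 0.053, 0]
    - [0.0005, 0.001, 0.058, 0]
    - [0.0005, 0.001, 0.058, 0]

```text
clock: 28.75
eef_pos: [569.4, -83.4, 67.5]
eef_rot: [3.142, -0.0, 3.138]
wrist_force: [0.5, -0.4, -0.7]
finger_gap: 19.2
finger_force: 30.0
```

Tip is 15 mm into the hole with no force. Go home.

Call:
move_arm:
  moves:
    - [0, 0, 0.005, 0]
    - [0, 0, 0.01, 0]
    - [0, 0, 0.014, 0]
    - [0, 0, 0.017, 0]
    - [0, 0, 0.018, 0]
    - [0, 0, 0.018, 0]

```text
clock: 29.35
eef_pos: [569.6, -83.4, 50.3]
eef_rot: [-3.141, 0.0, 3.138]
wrist_force: [-0.7, -1.0, 3.0]
finger_gap: 19.5
finger_force: 30.0
```

Call:
move_arm:
  moves:
    - [0, 0, 0.001, 0]
    - [0, 0, 0.001, 0]

```text
clock: 29.55
eef_pos: [569.8, -83.4, 50.2]
eef_rot: [-3.141, 0.001, 3.138]
wrist_force: [-5.4, -0.3, 13.7]
finger_gap: 19.7
finger_force: 30.0
```

Call:
move_arm:
  moves:
    - [0, 0, 0, 0]
    - [0, 0, 0, 0]
    - [0, 0, 0, 0]
    - [0, 0, -0.04, 0]
    - [0, 0, -0.08, 0]
    - [0, 0, -0.08, 0]
    - [0, 0, -0.08, 0]
  jaw: 0.045

```text
clock: 30.25
eef_pos: [569.6, -83.3, 129.2]
eef_rot: [-3.141, 0.001, 3.138]
wrist_force: [-0.6, 0.6, 0.4]
finger_gap: 45.2
finger_force: 0.0
```

```bash
python3 d.py 525.5 -293 110 3.264; python3 die.py 1
```

```text
t 30.2 pos [569.6 -83.3 129.2] psi 3.1378 q [-0.21  0.43  1.53  0.    1.18 -1.78] F [-0.6  0.6  0.4] gap 45.2
[ 0.0433 -0.2098  0.0192] -0.126
die ctr [595.366  11.398] ang 0.108 LW 66.6 39.7 hole [617.556  -0.125] sg -1 622.0
die ctr [558.495  92.739] ang 0.005 LW 61.5 40.5 hole [584.801  93.945] sg 1 24.0
```

Call:
move_arm:
  moves:
    - [0.0433, -0.2098, 0.019, -0.126]
    - [0.0433, -0.2098, 0.019, -0.126]
    - [0.0433, -0.2098, 0.019, -0.126]
    - [0.0433, -0.2098, 0.019, -0.126]
    - [0.0433, -0.2098, 0.019, -0.126]
    - [0.0433, -0.2098, 0.019, -0.126]
    - [0.0433, -0.2098, 0.019, -0.126]
    - [0.0433, -0.2098, 0.019, -0.126]

```text
clock: 31.1
eef_pos: [525.8, -291.4, 109.7]
eef_rot: [3.141, -0.0, -3.018]
wrist_force: [-0.4, 0.1, -0.9]
finger_gap: 45.0
finger_force: 0.0
```

```bash
python3 d.py 525.5 -293 44.5 3.264; python3 die.py 1; python3 - <<'E'
import cv2
a=cv2.imread("pics/l.png"); cv2.imwrite("pics/t9.png",cv2.resize(a[140:260,250:490],None,fx=3.3,fy=3.3,interpolation=3))
E
```

```text
t 31.1 pos [ 525.8 -291.4  109.7] psi -3.0177 q [-0.57  0.5   1.47  0.    1.17 -2.26] F [-0.4  0.1 -0.9] gap 45.0
[ 0.0005 -0.0016  0.0652] 0.001
die ctr [596.004   9.789] ang 0.027 LW 65.1 42.2 hole [572.942  10.812] sg -1 364.0
die ctr [594.226 -84.585] ang 0.049 LW 64.0 43.0 hole [616.129 -82.292] sg 1 103.0
die ctr [558.462  92.701] ang 0.011 LW 61.4 40.8 hole [584.846  93.583] sg 1 35.0
```

View pics/t9.png

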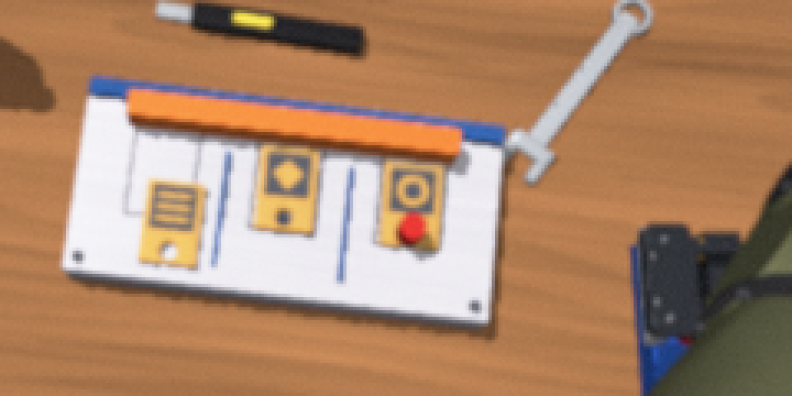

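Call:
move_arm:
  moves:
    - [0.0005, -0.001, 0.04, 0]
    - [0.0005, -0.001, 0.06, 0]
    - [0.0005, -0.001, 0.065, 0]
    - [0.0005, -0.001, 0.065, 0]
    - [0.0005, -0.001, 0.065, 0]

```text
clock: 31.65
eef_pos: [525.8, -294.0, 46.4]
eef_rot: [-3.14, 0.001, -3.019]
wrist_force: [0.1, -0.2, -0.1]
finger_gap: 45.0
finger_force: 0.0
```

Call:
move_arm:
  moves:
    - [0, 0, 0, 0]
    - [0, 0, 0, 0]
    - [0, 0, 0, 0]
    - [0, 0, 0, 0]
    - [0, 0, 0, 0]
    - [0, 0, -0.03, 0]
    - [0, 0, -0.06, 0]
    - [0, 0, -0.09, 0]
    - [0, 0, -0.09, 0]
    - [0, 0, -0.09, 0]
  jaw: 0.0

```text
clock: 32.65
eef_pos: [525.0, -294.0, 134.9]
eef_rot: [-3.141, 0.0, -3.019]
wrist_force: [-0.4, 0.0, -0.1]
finger_gap: 19.5
finger_force: 30.0
```

```bash
cat > tip.py <<'E'
from h import *
c=viewer.camera("side"); P=cloud(c); s=manip.read_state(); p=s["eef_pos"]
b=(abs(P[...,0]-p[0])<40)&(abs(P[...,1]-p[1])<40)&(P[...,2]>p[2]-45)&(P[...,2]<p[2]+20)
r=[(v,*P[v,np.where(b[v])[0]].mean(0).round(1),b[v].sum()) for v in np.unique(np.where(b)[0])]
f=[x for x in r if p[2]+3<x[3]]; t=[x for x in r if p[2]-30<x[3]<p[2]-6]
print("finger x",np.mean([x[1] for x in f]),"y",np.mean([x[2] for x in f]),"shank x",np.mean([x[1] for x in t]),"y",np.mean([x[2] for x in t]))
E
python3 d.py 571.5 10.6 128 3.1376; python3 tip.py
```

```text
t 32.6 pos [ 525.  -294.   134.9] psi -3.0194 q [-0.57  0.48  1.45 -0.    1.22 -2.26] F [-0.4  0.  -0.1] gap 19.5
[-0.0833  0.2967  0.0069] 0.126
finger x 520.475 y -275.125 shank x 523.6833333333333 y -291.59999999999997
```

Call:
move_arm:
  moves:
    - [-0.0837, 0.2967, 0.007, 0.126]
    - [-0.0837, 0.2967, 0.007, 0.126]
    - [-0.0837, 0.2967, 0.007, 0.126]
    - [-0.0837, 0.2967, 0.007, 0.126]
    - [-0.0837, 0.2967, 0.007, 0.126]
    - [-0.0837, 0.2967, 0.007, 0.126]
    - [-0.0837, 0.2967, 0.007, 0.126]
    - [-0.0837, 0.2967, 0.007, 0.126]
    - [-0.0837, 0.2967, 0.007, 0.126]
    - [-0.0837, 0.2967, 0.007, 0.126]

```text
clock: 33.7
eef_pos: [571.7, 9.2, 127.5]
eef_rot: [-3.142, -0.001, 3.136]
wrist_force: [-0.3, -0.5, -1.3]
finger_gap: 19.2
finger_force: 30.0
```

```bash
python3 d.py 571.9 10.6 86 3.1376; python3 tip.py
```

```text
t 33.7 pos [571.7   9.2 127.5] psi 3.1361 q [-0.05  0.42  1.54 -0.    1.18 -1.61] F [-0.3 -0.5 -1.3] gap 19.2
[-0.0002  0.0014  0.0415] -0.002
finger x 564.6818181818181 y 8.927272727272726 shank x 570.6142857142856 y 11.171428571428573
```

Call:
move_arm:
  moves:
    - [0, 0.0007, 0.02, 0]
    - [0, 0.0007, 0.035, 0]
    - [0, 0.0007, 0.042, 0]
    - [0, 0.0007, 0.048, 0]
    - [0, 0.0007, 0.055, 0]
    - [0, 0.0007, 0.06, 0]
    - [0, 0.0007, 0.06, 0]

```text
clock: 34.45
eef_pos: [571.9, 11.3, 67.6]
eef_rot: [-3.142, -0.0, 3.138]
wrist_force: [0.8, -0.1, -1.1]
finger_gap: 19.1
finger_force: 30.0
```

Call:
move_arm:
  moves:
    - [0, 0, 0.005, 0]
    - [0, 0, 0.01, 0]
    - [0, 0, 0.014, 0]
    - [0, 0, 0.016, 0]
    - [0, 0, 0.017, 0]
    - [0, 0, 0.017, 0]

```text
clock: 35.05
eef_pos: [572.1, 11.3, 51.3]
eef_rot: [-3.142, 0.0, 3.138]
wrist_force: [-0.7, -0.5, 3.0]
finger_gap: 19.4
finger_force: 30.0
```

Call:
move_arm:
  moves:
    - [0, 0, 0.001, 0]
    - [0, 0, 0.001, 0]
    - [0, 0, 0.001, 0]

```text
clock: 35.35
eef_pos: [572.3, 11.3, 51.2]
eef_rot: [-3.142, 0.001, 3.138]
wrist_force: [-4.5, 0.3, 13.6]
finger_gap: 19.7
finger_force: 30.0
```

Call:
move_arm:
  moves:
    - [0, 0, 0, 0]
    - [0, 0, 0, 0]
    - [0, 0, 0, 0]
    - [0, 0, -0.04, 0]
    - [0, 0, -0.08, 0]
    - [0.1, 0, -0.12, 0]
    - [0.17, -0.1, -0.12, 0]
    - [0.17, -0.1, -0.12, 0]
    - [0.17, -0.1, -0.12, 0]
    - [0.17, -0.1, -0.12, 0]
  jaw: 0.045

```text
clock: 36.35
eef_pos: [399.1, -89.6, 170.5]
eef_rot: [-3.141, 0.001, 3.136]
wrist_force: [-1.1, 0.5, 0.2]
finger_gap: 45.1
finger_force: 0.0
```

```bash
python3 die.py 1; python3 - <<'E'
from h import *
c=viewer.camera("top")
# bars die hole: crop (168,250)/3.3
g=c["frame"][214:222,296:306].astype(int).sum(2)//3; print(g)
E
python3 d.py 559.5 93 100 3.1476; python3 r.py
```

```text
die ctr [596.036  10.087] ang 0.019 LW 64.5 42.4 hole [619.29   9.88] sg 1 348.0
die ctr [594.223 -84.536] ang 0.049 LW 64.0 42.9 hole [614.925 -83.538] sg 1 204.0
die ctr [558.462  92.718] ang 0.011 LW 61.4 40.8 hole [584.812  93.855] sg 1 65.0
[[179 176 158 135 147 176 197 189 182 181]
 [181 170 150 150 188 223 229 209 186 181]
 [180 170 161 183 224 238 235 218 190 181]
 [182 178 177 202 232 237 231 207 185 181]
 [176 174 175 189 212 216 209 192 183 183]
 [161 154 159 173 176 174 172 169 170 176]
 [186 165 179 204 192 169 163 163 165 171]
 [226 216 224 231 226 214 209 205 207 205]]
t 36.5 pos [401.2 -88.7 170.4] psi 3.1356 q [-0.31  0.02  1.93  0.    1.19 -1.87] F [ 0.1  0.7 -0.5] gap 44.9
[-0.1572  0.1827  0.0706] -0.012
906 [637.9  12.3] 1.5694479 245.94685 24.160177 71.14281032068061
66 [571.  10.] 0.11402643 19.96928 19.370857 75.55671976695362
68 [570.3 -83. ] -0.35393438 23.370722 18.189383 74.93891190611856
rail line x at y=10.5: 629.727528617561 yaw -0.0791 y -110.6778965680947 135.25098151327722
```

```bash
python3 - <<'E'
from h import *
c=viewer.camera("top")
g=c["frame"][212:222,296:308].astype(float)[...,0]; k=np.clip(g-150,0,None)[2:8]; v,u=np.mgrid[214:220,296:308]
px=[(k*u).sum()/k.sum(),(k*v).sum()/k.sum()]; print(px,cast(c,px,46),cast(c,px,42))
H=hsv(c).astype(int);m=(H[...,0]>15)&(H[...,0]<30)&(H[...,1]>90)
sub=m[185:225,285:320]; ys,xs=np.where(sub); 
q=cast(c,np.c_[xs+285,ys+185],46); print(q.min(0),q.max(0),(q.min(0)+q.max(0))/2)
E
```

```text
[np.float64(301.0833333333333), np.float64(216.17732558139534)] [[535.98328926  91.41044705  46.        ]] [[536.77995288  91.64402884  42.        ]]
[527.11627872  71.4613078   46.        ] [590.01729347 113.96681594  46.        ] [558.5667861   92.71406187  46.        ]
```

```bash
python3 d.py 559 92.7 100 3.155
```

```text
t 36.5 pos [402.2 -87.7 169.9] psi 3.1376 q [-0.3   0.02  1.93  0.    1.19 -1.87] F [-0.9 -0.6 -0.3] gap 44.8
[-0.156  0.181  0.07 ] -0.017
```

Call:
move_arm:
  moves:
    - [-0.156, 0.181, 0.07, -0.017]
    - [-0.156, 0.181, 0.07, -0.017]
    - [-0.156, 0.181, 0.07, -0.017]
    - [-0.156, 0.181, 0.07, -0.017]
    - [-0.156, 0.181, 0.07, -0.017]
    - [-0.156, 0.181, 0.07, -0.017]
    - [-0.156, 0.181, 0.07, -0.017]
    - [-0.156, 0.181, 0.07, -0.017]
  jaw: 0.054

```text
clock: 37.35
eef_pos: [558.1, 92.6, 99.8]
eef_rot: [-3.141, -0.0, -3.128]
wrist_force: [0.9, 0.3, 0.2]
finger_gap: 53.8
finger_force: 0.0
```

```bash
python3 d.py 559 92.7 43.5 3.155
```

```text
t 37.4 pos [558.1  92.6  99.8] psi -3.1280 q [ 0.1   0.44  1.59 -0.    1.11 -1.48] F [0.9 0.3 0.2] gap 53.8
[-0.001   0.0001  0.0563] 0.000
```

Call:
move_arm:
  moves:
    - [0, 0, 0.04, 0]
    - [0, 0, 0.054, 0]
    - [0, 0, 0.056, 0]
    - [0, 0, 0.056, 0]
    - [0, 0, 0.056, 0]

```text
clock: 37.85
eef_pos: [559.0, 92.3, 45.4]
eef_rot: [3.141, 0.002, -3.129]
wrist_force: [-0.2, 0.2, -0.0]
finger_gap: 54.6
finger_force: 0.0
```

Call:
move_arm:
  moves:
    - [0, 0, 0.001, 0]
    - [0, 0, 0.001, 0]
    - [0, 0, 0.001, 0]
    - [0, 0, 0.001, 0]
    - [0, 0, 0.001, 0]
    - [0, 0, -0.02, 0]
    - [0, 0, -0.03, 0]
    - [0, 0, -0.03, 0]
  jaw: 0.0

```text
clock: 38.65
eef_pos: [558.9, 92.5, 75.2]
eef_rot: [3.141, 0.002, -3.128]
wrist_force: [0.4, 0.6, -1.7]
finger_gap: 42.9
finger_force: 30.0
```

```bash
python3 d.py 596.1 105.7 72 3.1376
```

```text
t 38.6 pos [558.9  92.5  75.2] psi -3.1283 q [ 0.1   0.47  1.6  -0.    1.06 -1.48] F [ 0.4  0.6 -1.7] gap 42.9
[-0.0374  0.0127  0.0033] 0.017
```

Call:
move_arm:
  moves:
    - [-0.0374, 0.0127, 0, 0.017]
    - [-0.0374, 0.0127, 0, 0.017]
    - [-0.0374, 0.0127, 0, 0.017]
    - [-0.0374, 0.0127, 0.015, 0.017]
    - [-0.0374, 0.0127, 0.025, 0.017]
    - [-0.0374, 0.0127, 0.028, 0.017]
    - [-0.0374, 0.0127, 0.028, 0.017]

```text
clock: 39.35
eef_pos: [594.9, 105.4, 45.1]
eef_rot: [-3.141, -0.001, 3.138]
wrist_force: [0.1, 0.1, 0.0]
finger_gap: 43.1
finger_force: 30.0
```

```bash
python3 d.py 596.1 105.7 44 3.1376
```

```text
t 39.4 pos [594.9 105.4  45.1] psi 3.1377 q [ 0.11  0.59  1.5  -0.    1.05 -1.45] F [0.1 0.1 0. ] gap 43.1
[-0.0012  0.0003  0.0011] 0.000
```

Call:
move_arm:
  moves:
    - [-0.001, 0.0003, 0.001, 0]
    - [-0.001, 0.0003, 0.002, 0]
    - [-0.001, 0.0003, 0.0025, 0]
    - [-0.001, 0.0003, 0.0025, 0]

```text
clock: 39.75
eef_pos: [596.6, 105.9, 43.8]
eef_rot: [3.142, 0.001, 3.138]
wrist_force: [0.1, 1.0, 0.3]
finger_gap: 42.7
finger_force: 30.0
```

Call:
move_arm:
  moves:
    - [0, 0, 0, 0]
    - [0, 0, 0, 0]
    - [0, 0, 0, 0]
    - [0, 0, -0.05, 0]
    - [0, 0, -0.1, 0]
    - [0.12, 0.02, -0.15, 0]
    - [0.15, -0.03, -0.15, 0]
    - [0.18, -0.1, -0.15, 0]
    - [0.18, -0.2, -0.15, 0]
    - [0.18, -0.2, -0.15, 0]
    - [0.18, -0.2, -0.15, 0]
  jaw: 0.058

```text
clock: 40.85
eef_pos: [419.8, -80.3, 193.0]
eef_rot: [-3.141, 0.001, 3.139]
wrist_force: [1.1, -0.1, 1.0]
finger_gap: 58.0
finger_force: 0.0
```

```bash
python3 die.py 1;  python3 d.py 573 -287.5 110 3.264
```

```text
die ctr [596.687 104.98 ] ang -0.004 LW 63.4 43.3 hole [575.241 105.923] sg -1 343.0
die ctr [595.909   9.959] ang 0.019 LW 64.2 42.1 hole [619.308   9.901] sg 1 330.0
die ctr [596.507 -70.558] ang -0.218 LW 65.9 26.7 hole [617.13  -72.609] sg 1 303.0
die ctr [ 597.697 -101.224] ang 0.025 LW 59.2 9.7 hole [617.39  -95.809] sg 1 241.0
t 40.9 pos [418.3 -85.7 193.4] psi 3.1345 q [-0.29  0.03  1.86 -0.    1.25 -1.85] F [-0.6 -1.8  1.7] gap 57.8
[-0.1561 -0.2005  0.0839] -0.130
```

Call:
move_arm:
  moves:
    - [-0.156, -0.2, 0.07, -0.13]
    - [-0.156, -0.2, 0.084, -0.13]
    - [-0.156, -0.2, 0.084, -0.13]
    - [-0.156, -0.2, 0.084, -0.13]
    - [-0.156, -0.2, 0.084, -0.13]
    - [-0.156, -0.2, 0.084, -0.13]
    - [-0.156, -0.2, 0.084, -0.13]
    - [-0.156, -0.2, 0.084, -0.13]
    - [-0.156, -0.2, 0.084, -0.13]
  jaw: 0.045

```text
clock: 41.8
eef_pos: [576.0, -278.6, 109.4]
eef_rot: [-3.141, 0.001, -3.015]
wrist_force: [-0.1, 1.0, -0.4]
finger_gap: 45.1
finger_force: 0.0
```

```bash
python3 d.py 573 -287.5 44.5 3.264
```

```text
t 41.8 pos [ 576.  -278.6  109.4] psi -3.0147 q [-0.51  0.58  1.35  0.    1.21 -2.21] F [-0.1  1.  -0.4] gap 45.1
[ 0.0041 -0.0084  0.0649] 0.004
```

Call:
move_arm:
  moves:
    - [0.003, -0.008, 0.02, 0]
    - [0.003, -0.008, 0.02, 0]
    - [0.003, -0.008, 0.02, 0]
    - [0.003, -0.008, 0.02, 0]

```text
clock: 42.2
eef_pos: [574.5, -287.4, 89.7]
eef_rot: [-3.141, 0.001, -3.015]
wrist_force: [-0.1, -0.4, 0.3]
finger_gap: 44.7
finger_force: 0.0
```

```bash
python3 d.py 573 -287.5 44.5 3.264
```

```text
t 42.2 pos [ 574.5 -287.4   89.7] psi -3.0150 q [-0.52  0.61  1.35  0.    1.18 -2.22] F [-0.1 -0.4  0.3] gap 44.7
[0.0015 0.0001 0.0452] 0.004
```

Call:
move_arm:
  moves:
    - [0.001, 0, 0.03, 0]
    - [0.001, 0, 0.044, 0]
    - [0.001, 0, 0.045, 0]
    - [0.001, 0, 0.045, 0]
    - [0.001, 0, 0.045, 0]

```text
clock: 42.7
eef_pos: [573.7, -288.2, 44.7]
eef_rot: [-3.141, 0.001, -3.015]
wrist_force: [-1.0, 0.6, -0.4]
finger_gap: 44.7
finger_force: 0.0
```

Call:
move_arm:
  moves:
    - [0, 0, 0, 0]
    - [0, 0, 0, 0]
    - [0, 0, 0, 0]
    - [0, 0, 0, 0]
    - [0, 0, 0, 0]
    - [0, 0, -0.03, 0]
    - [0, 0, -0.06, 0]
    - [0, 0, -0.09, 0]
    - [0, 0, -0.09, 0]
    - [0, 0, -0.09, 0]
    - [0, 0, -0.09, 0]
  jaw: 0.0

```text
clock: 43.8
eef_pos: [572.6, -287.6, 132.0]
eef_rot: [3.14, -0.002, -3.015]
wrist_force: [-0.7, -0.1, -1.4]
finger_gap: 19.7
finger_force: 30.0
```

```bash
python3 tip.py; python3 d.py 573 105.7 128 3.1376
```

```text
finger x 568.62 y -268.72 shank x 569.5714285714287 y -285.5571428571429
t 43.9 pos [ 572.6 -287.7  131.9] psi -3.0155 q [-0.52  0.57  1.32 -0.    1.26 -2.22] F [ 0.8 -0.8 -0.8] gap 19.4
[-0.0499  0.3902  0.0044] 0.130
```

Call:
move_arm:
  moves:
    - [-0.0519, 0.39, 0.004, 0.13]
    - [-0.0519, 0.39, 0.004, 0.13]
    - [-0.0519, 0.39, 0.004, 0.13]
    - [-0.0519, 0.39, 0.004, 0.13]
    - [-0.0519, 0.39, 0.004, 0.13]
    - [-0.0519, 0.39, 0.004, 0.13]
    - [-0.0519, 0.39, 0.004, 0.13]
    - [-0.0519, 0.39, 0.004, 0.13]
    - [-0.0519, 0.39, 0.004, 0.13]
    - [-0.0519, 0.39, 0.004, 0.13]
    - [-0.0519, 0.39, 0.004, 0.13]
    - [-0.0519, 0.39, 0.004, 0.13]

```text
clock: 45.05
eef_pos: [575.6, 104.3, 129.2]
eef_rot: [-3.141, -0.0, 3.136]
wrist_force: [1.6, -0.1, -1.1]
finger_gap: 19.3
finger_force: 30.0
```

```bash
python3 d.py 575 105.7 90 3.1376; python3 tip.py
```

```text
t 45.0 pos [575.6 104.3 129.2] psi 3.1362 q [ 0.12  0.45  1.5  -0.    1.19 -1.45] F [ 1.6 -0.1 -1.1] gap 19.3
[0.0006 0.0014 0.0392] -0.001
finger x 568.9727272727273 y 107.6909090909091 shank x 572.8571428571429 y 106.17142857142856
```

Call:
move_arm:
  moves:
    - [0.0008, 0.0007, 0.02, 0]
    - [0.0008, 0.0007, 0.035, 0]
    - [0.0008, 0.0007, 0.042, 0]
    - [0.0008, 0.0007, 0.048, 0]
    - [0.0008, 0.0007, 0.055, 0]
    - [0.0008, 0.0007, 0.061, 0]
    - [0.0008, 0.0007, 0.061, 0]

```text
clock: 45.8
eef_pos: [574.5, 106.2, 67.7]
eef_rot: [-3.141, -0.001, 3.138]
wrist_force: [0.5, 0.3, -1.6]
finger_gap: 19.9
finger_force: 30.0
```

Call:
move_arm:
  moves:
    - [0, 0, 0.005, 0]
    - [0, 0, 0.01, 0]
    - [0, 0, 0.014, 0]
    - [0, 0, 0.016, 0]
    - [0, 0, 0.018, 0]
    - [0, 0, 0.018, 0]

```text
clock: 46.4
eef_pos: [574.6, 106.2, 50.2]
eef_rot: [-3.142, -0.0, 3.138]
wrist_force: [-0.5, 0.2, 0.0]
finger_gap: 19.7
finger_force: 30.0
```

Call:
move_arm:
  moves:
    - [0, 0, 0.001, 0]
    - [0, 0, 0.0015, 0]
    - [0, 0, 0.0015, 0]

```text
clock: 46.7
eef_pos: [574.9, 106.2, 49.7]
eef_rot: [3.142, 0.001, 3.138]
wrist_force: [-2.9, -0.7, 4.9]
finger_gap: 19.8
finger_force: 30.0
```

Call:
move_arm:
  moves:
    - [0, 0, 0, 0]
    - [0, 0, 0, 0]
    - [0, 0, 0, 0]
    - [0, 0, -0.04, 0]
    - [0, 0, -0.08, 0]
    - [0.1, 0, -0.12, 0]
    - [0.17, -0.1, -0.12, 0]
    - [0.17, -0.25, -0.12, 0]
    - [0.17, -0.25, -0.12, 0]
    - [0.17, -0.25, -0.12, 0]
    - [0.17, -0.25, -0.12, 0]
    - [0.17, -0.25, -0.12, 0]
  jaw: 0.045

```text
clock: 47.9
eef_pos: [402.6, -145.3, 169.4]
eef_rot: [-3.141, 0.001, 3.137]
wrist_force: [0.8, 0.2, 0.0]
finger_gap: 45.0
finger_force: 0.0
```

Call:
move_arm:
  moves:
    - [0, 0, 0, 0]
    - [0, 0, 0, 0]
    - [0, 0, 0, 0]
  jaw: 0.0

```text
clock: 48.2
eef_pos: [404.1, -142.4, 168.8]
eef_rot: [3.141, -0.0, 3.139]
wrist_force: [0.4, 0.4, 0.6]
finger_gap: 24.3
finger_force: 0.0
```

```bash
python3 die.py 1; python3 r.py; python3 m.py 2>/dev/null | grep -E "red|green";python3 d.py 362 -341 120 3.1376; python3 - <<'E'
import cv2
a=cv2.imread("pics/l.png"); cv2.imwrite("pics/t10.png",cv2.resize(a[140:340,250:490],None,fx=3,fy=3,interpolation=3))
E
```

```text
die ctr [596.886 123.524] ang 0.134 LW 62.1 12.4 hole [615.498 119.771] sg 1 5.0
die ctr [597.559  90.955] ang -0.010 LW 60.2 15.2 hole [572.499  95.345] sg -1 122.0
die ctr [596.07    9.942] ang 0.015 LW 64.3 42.3 hole [619.274   9.948] sg 1 340.0
die ctr [594.227 -84.609] ang 0.054 LW 64.1 42.9 hole [615.042 -83.745] sg 1 203.0
915 [637.5  12.2] 1.5642636 246.2428 24.451817 70.89886740515578
67 [573.2 104.2] 0.13053145 22.55553 17.015476 74.64814742446288
70 [569.9   8.7] 0.123041816 22.352827 21.676586 74.51815743944024
69 [570.1 -83.5] -1.4477054 21.910545 19.760714 75.33631708338794
rail line x at y=10.5: 625.7325689041335 yaw -0.0114 y -110.89250919308739 135.25098151327722
t 48.4 pos [ 404.  -142.4  168.8] psi 3.1393 q [-0.42  0.06  1.89  0.    1.19 -1.99] F [-0.9  0.3 -0.5] gap 8.6
[ 0.0416 -0.1987  0.0488] 0.002
```

View pics/t10.png

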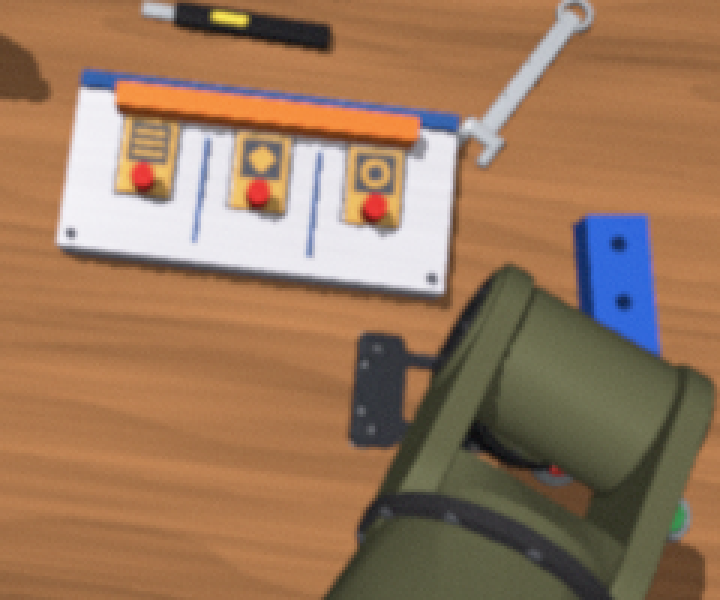

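Call:
move_arm:
  moves:
    - [0.0416, -0.199, 0.05, 0.34]
    - [0.0416, -0.199, 0.05, 0.34]
    - [0.0416, -0.199, 0.05, 0.34]
    - [0.0416, -0.199, 0.05, 0.34]
    - [0.0416, -0.199, 0.05, 0.34]
    - [0.0416, -0.199, 0.05, 0.34]
    - [0.0416, -0.199, 0.05, 0.34]
    - [0.0416, -0.199, 0.05, 0.34]

```text
clock: 49.2
eef_pos: [362.1, -340.8, 119.4]
eef_rot: [-3.141, 0.001, 2.8]
wrist_force: [-0.5, -0.3, -0.8]
finger_gap: 0.3
finger_force: 0.0
```

```bash
python3 d.py 362 -341.5 24 2.8
```

```text
t 49.2 pos [ 362.1 -340.8  119.4] psi 2.7996 q [-0.83  0.28  1.77  0.    1.1  -2.06] F [-0.5 -0.3 -0.8] gap 0.3
[-0.     -0.0007  0.0954] -0.000
```

Call:
move_arm:
  moves:
    - [0, -0.0007, 0.05, 0]
    - [0, -0.0007, 0.08, 0]
    - [0, -0.0007, 0.095, 0]
    - [0, -0.0007, 0.098, 0]
    - [0, -0.0007, 0.1, 0]
    - [0, -0.0007, 0.102, 0]
    - [0, -0.0007, 0.103, 0]
    - [0, -0.0007, 0.104, 0]
    - [0, -0.0007, 0.104, 0]
    - [0, -0.0007, 0.104, 0]

```text
clock: 50.2
eef_pos: [361.8, -342.9, 16.1]
eef_rot: [-3.141, 0.002, 2.798]
wrist_force: [0.2, 6.2, 11.9]
finger_gap: 0.7
finger_force: 6.2
```

Call:
move_arm:
  moves:
    - [0, 0, 0, 0]
    - [0, 0, -0.05, 0]
    - [0, 0, -0.1, 0]
    - [0, 0, -0.15, 0]
    - [0, 0, -0.15, 0]
    - [0, 0, -0.15, 0]
    - [0, 0, -0.15, 0]

```text
clock: 50.9
eef_pos: [360.7, -342.3, 163.7]
eef_rot: [3.141, -0.002, 2.798]
wrist_force: [-0.4, -0.0, -0.5]
finger_gap: 0.4
finger_force: 0.0
```

```bash
python3 die.py 1; python3 r.py; python3 d.py
```

```text
die ctr [596.886 123.527] ang 0.134 LW 62.1 12.4 hole [617.159 119.995] sg 1 14.0
die ctr [597.726  91.134] ang -0.010 LW 59.8 15.5 hole [620.684  93.808] sg 1 148.0
die ctr [595.907  10.084] ang 0.019 LW 64.2 42.4 hole [619.25   9.98] sg 1 387.0
die ctr [594.227 -84.609] ang 0.054 LW 64.1 42.9 hole [616.056 -82.643] sg 1 167.0
902 [637.5  12. ] 1.5662606 245.85031 24.201176 70.89319546851209
68 [573.2 104.2] 0.13053145 22.55553 17.015476 75.58592355488582
66 [571.  10.] 0.11402643 19.96928 19.370857 74.84965687051476
67 [570.1 -83.5] -1.4477054 21.910545 19.760714 73.97689999934335
rail line x at y=10.5: 625.9417958658039 yaw -0.0075 y -110.89250919308739 134.89932883188345
t 51.0 pos [ 360.7 -342.3  163.5] psi 2.7977 q [-0.83  0.22  1.72 -0.    1.2  -2.06] F [ 0.2 -0.  -0.5] gap 0.3
```

Nothing has shifted: the rail is flush, the dies sit on their stations and the pins are home.

```bash
python3 -c "from cell import manip; print(manip.sign_off())"
```

```text
the job is handed in; nothing more can be done
None
```

The job is handed in at about 51 s, but no verdict was returned. The camera and force readings show the rail flush, all three dies on their stations with pins fully home, and green pressed. One die was knocked aside mid-run and put back, and nothing touched red, the bottle, the wrench or the knife.

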